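# Fill a specimen cup with nutmegs by scoop

### The arm

A 6-joint arm with a two-finger parallel gripper is mounted at the origin on the work surface. World frame = base frame: x ahead of the robot, y to its left, z up, the work surface at z = 0. Lengths are in mm, angles in degrees, forces in N, time in s.
With the tool pointing down it reaches from about 350 to 975 mm from the base axis. Payload 17.4 kg.
Tool frame: the origin (TCP) lies at the very end of the fingers, on their centre line; the grasp point (between the pads) lies 19 mm behind it; z points along the fingers, y is the line along which they close (so a half turn about z gives the same grasp; the last joint's range is limited). The gripper opens to 85 mm and grips with 20 to 120 N. Pads are 22 mm wide; open, the fingers measure 114 mm over their backs; the gripper's body (76 mm by 85 mm) begins 54 mm behind the grasp point. The pads swing forward as they close: fully open they stand 13 mm farther back than shut.
Start: joints at [75.184, 6.646, 82.598, -0, 90.757, -2.166], TCP at [147.84, 658.617, 231.303] pointing down, gripper open.
Joint ranges: [-162.19, 162.19], [-47.58, 125.68], [4.15, 143.07], [-65.23, 245.23], [0.69, 171.88], [-170.13, 170.13]. Speed limits (degrees/s): [108.29, 108.29, 127.2, 180, 180, 180].

### API

Orientations are given as a 3x3 rotation matrix whose columns are the frame's x, y, z axes.
In Python, from cell import ctrl, imaging, workorder gives the robot as it stands. The module is installed in compiled form; this text tells all that it offers.
- The arm moves only by the tool move_arm, never from a script. Its argument "rows" is a list of rows, each a list of 5 numbers: the opening, from 0 (shut) to 1 (fully open), then the shift along the tool's x, y, z in mm, then the turn about the tool's z in degrees. In form: [[hand, tx, ty, tz, yaw], ...]. A call has 1 to 8 rows; each row shifts and turns the commanded pose from where the row before left it, along the tool's axes as they then stand; what a row does not reach is not made up. A row lasts 1/8 s, in which the tool goes at most 62.5 mm and 10.7 degrees, less where a joint would pass 70% of its speed; a pose out of reach is approached as far as the arm can. A call is refused whole if a number of a shift passes 62.5 or a number of a turn 10.7, either way. A call with a gripper value outside its range is refused whole. The fingers move at their own pace and stop on an object; "squeeze" is the grip in N (left out, the last holds). Time passes only in rows, so rows that do not move let the fingers close. It gives the time, the measured TCP pose, the force, the opening and the grip force at its end, in the units of the state.
- ctrl.observe(): the state, without advancing time (a new reading comes with each control period).
- imaging.snapshot(name): name is "scene" or "top" or "wrist"; returns a dict with "color" (420x560x3 uint8, red, green, blue), "mtx" (3x3 intrinsics, pixels), "D" ([k1, k2, p1, p2, k3] as OpenCV has them; the pictures are not rectified), "R" (3x3) and "t" (3): a world point X has camera coordinates R X + t; the wrist camera has in their place "tool_from_camera" (4x4, takes a point from camera to tool coordinates, whose origin is the TCP and whose axes are the flange's). Camera axes: x right, y down, z forward; pixel columns grow to the right and rows downward; lengths in mm; the calibration is good to about 2 mm. A picture is of the moment at which its call begins: read the wrist's pose just before it. There is no depth.
- workorder.sign_off(): hands the job in; it is judged then, once.
The state is a dict: "t": time; "joint_pos": joint angles; "joint_velocities": joint speeds; "tau": joint torques, N m; "position": TCP position; "orientation": TCP orientation; "contact_force": force on the tool from outside, world axes, zero at the start; "wrist_torque": the same for the moment, N m; "grip_width": finger opening in mm; "grip_force": force on a finger pad.
Only numpy, scipy, OpenCV 4.12 (cv2) and the standard library are available. Lean on these libraries where they do the work, as an engineer would, in place of code of your own. Each camera call takes 0.05 s, during which the arm holds its last target. There are 200 camera calls.

### The job

Set the pale wooden cup inside the terracotta dish that stands on the blue book, so that it sits upright on the dish's floor. Then take the steel scoop and, without touching the nutmegs with the fingers, scoop nutmegs from the white tray and tip them into the cup until it holds at least three; no nutmeg may end up outside the cup and the tray. Finally stand the scoop level on its cork mat, pan down and handle up, as it stood at first, and leave the other things on the table where they are.

Things in the scene. Friction and masses are not known exactly. Their poses are not given: they have to be found in the camera images.
- cup: pale turned-wood cup, open at the top, loose, 0.18 kg: a plain round cylinder 100 mm across outside (92 mm across the foot), 65 mm high, wall 9 mm thick (82 mm mouth), bottom 8 mm thick. Origin at the centre of its underside, z up. It is lifted by pinching its wall at the rim, one finger inside.
- cup_mid (a point): point on the cup's axis, 30 mm above its underside: the middle of its inside
- dish: shallow terracotta dish, fixed on the blue book: 128 mm across the foot, 154 mm across the rim, 26 mm high, wall 6 mm, floor 6 mm thick and about 116 mm across inside. Origin at the centre of its underside, 30 mm above the table, z up.
- book: closed blue cloth-bound book lying flat, fixed, 170 x 230 x 30 mm (x, y, z); the dish stands within 20 mm of its middle. Origin at the centre of its underside.
- tray: white enamel tray, fixed, 270 mm long (its x) x 92 mm wide (y) x 52 mm high (far end wall 65 mm), walls and floor 4 mm thick, 84 mm wide inside. Origin at the centre of its underside; +x points to its far end, away from the robot. The floor is flat up to x = +97 mm, where a 45 degree ramp rises 35 mm to the far wall. Nutmegs start between x = 0 and +80 mm.
- scoop: loose scoop, 0.17 kg: steel pan, floor 75 mm long (own x -40 to +35), 66 mm wide (y), all walls 2 mm thick; back and sides 30 mm high, sides ending at x = +13, from where the open nose steps down to 54 and then 42 mm wide; wooden handle rising from its back (see scoop_grip). Origin on the pan's underside, z normal to the pan floor. Starts level on the mat, open front away from the robot.
- scoop_lip (a point): middle of the scoop's front edge, at (35, 0, 1) mm in the scoop's frame; same axes as the scoop
- scoop_pan (a point): middle of the scoop's pan, at (-2.5, 0, 12) mm in the scoop's frame
- scoop_grip (a point): point on the axis of the scoop's handle, at (-65.7, 0, 82.5) mm in the scoop's frame, same axes. The handle is a straight bar 16 mm wide (y), 18 mm deep and 115 mm long, leaning back (to -x) 20 degrees from the scoop's z; its axis starts at (-40, 0, 12) mm; this point is 75 mm up it, 40 mm below its end.
- mat: cork mat, fixed, 100 x 90 x 4 mm, on which the scoop starts with its origin over the mat's centre. Origin at the centre of its underside.
- nut0: brown dried nutmeg, loose, 11 g, egg shape about 25 x 20 x 20 mm, one of six alike lying in the tray; smooth, friction about 0.35; origin near its centre
- nut1: brown dried nutmeg, loose, 11 g, egg shape about 25 x 20 x 20 mm, one of six alike lying in the tray; smooth, friction about 0.35; origin near its centre
- nut2: brown dried nutmeg, loose, 11 g, egg shape about 25 x 20 x 20 mm, one of six alike lying in the tray; smooth, friction about 0.35; origin near its centre
- nut3: brown dried nutmeg, loose, 11 g, egg shape about 25 x 20 x 20 mm, one of six alike lying in the tray; smooth, friction about 0.35; origin near its centre
- nut4: brown dried nutmeg, loose, 11 g, egg shape about 25 x 20 x 20 mm, one of six alike lying in the tray; smooth, friction about 0.35; origin near its centre
- nut5: brown dried nutmeg, loose, 11 g, egg shape about 25 x 20 x 20 mm, one of six alike lying in the tray; smooth, friction about 0.35; origin near its centre
- weight: bystander: small loose brass weight, 24 mm across, 30 mm high; origin at the centre of its underside; leave where it is
- fossil: bystander: small loose grey coiled fossil, 34 mm across, 16 mm high; origin at the centre of its underside; leave where it is
- vial: bystander: loose amber glass jar with cork lid, 36 mm across, 75 mm high; origin at the centre of its underside; leave where it is
- magnifier: bystander: loose brass hand lens lying flat, 155 mm long, 10 mm high; origin under the lens; leave where it is
There are look-alikes about, which are no part of the job. Several things have the shape of the scoop; the one meant has the colours described above. Of the things that look like the cup, the smaller one is meant.

How it is judged:
By the outcome, as a careful person would: the job done as asked, in the order asked, and still so for the second after the job is handed in, with the robot touching nothing.
It also fails if it takes over 72 s, if anything falls off the work surface, if the arm or the gripper's body presses on something with over 40 N, if the wrist force passes 120 N, or if a joint passes its speed limit or range.

## Working session

There is one attempt and no reset: what is moved stays moved. The work goes in short steps, Python scripts to look and compute and a tool call to move; the robot and the scene stay as the last step left them, time stands still between calls to the robot, and variables do not carry over. Pictures are saved under pics/ and viewed, at most 10 in all, crops included, and the job is handed in when it is done.

Besides the shell and the picture viewer there is one more tool, called as name([rows], argument=value, ...), one row to a line, values as JSON. move_arm: Moves the arm, as the interface text tells. Its arguments: {"type":"object","properties":{"rows":{"type":"array"},"squeeze":{"type":"number"}},"required":["rows"]}

```bash
mkdir -p pics
cat > h.py <<'E'
import numpy as np, cv2
from cell import ctrl, imaging, workorder
def snap(name, fn=None):
    s=ctrl.observe(); d=imaging.snapshot(name)
    if name=="wrist":
        T=np.eye(4); T[:3,:3]=np.array(s["orientation"]); T[:3,3]=s["position"]
        C=T@np.array(d["tool_from_camera"]); d["R"]=C[:3,:3].T; d["t"]=-C[:3,:3].T@C[:3,3]
    d={k:np.array(v) for k,v in d.items()}
    if fn: cv2.imwrite("pics/"+fn, d["color"][:,:,::-1])
    return d
def ray(d,uv,z):
    p=cv2.undistortPoints(np.array([[uv]],float),d["mtx"],d["D"])[0,0]
    r=d["R"].T@np.array([p[0],p[1],1]); c=-d["R"].T@d["t"]
    return c+r*(z-c[2])/r[2]
def proj(d,X):
    return cv2.projectPoints(np.array(X,float).reshape(-1,3),cv2.Rodrigues(d["R"])[0],d["t"],d["mtx"],d["D"])[0][:,0]
E
python3 - <<'E'
from h import *
import pickle
S={n:snap(n) for n in("scene","top")}
pickle.dump(S,open("s0.pkl","wb"))
for n in S:
    cv2.imwrite(f"pics/{n}0.png",cv2.resize(S[n]["color"][:,:,::-1],(800,600),interpolation=cv2.INTER_CUBIC))
    print(n,-S[n]["R"].T@S[n]["t"])
s=ctrl.observe();print(s)
E
```

```text
scene [1091.674146    373.69624795  733.36431712]
top [ 381.5890017   -23.12050127 1047.11685597]
{'t': 0.1, 'joint_pos': array([ 7.51836138e+01,  6.67062128e+00,  8.26343223e+01,  2.61730308e-04,
        9.07562028e+01, -2.16541525e+00]), 'joint_velocities': array([ 0.02706942, -0.07205102, -0.07370412,  0.01732777,  0.07383877,
        0.01118679]), 'tau': array([ 3.09442097e-03, -7.33664775e+01, -6.33794117e+01,  9.94664038e-05,
        5.20740752e-03, -2.54032921e-05]), 'position': array([147.78830082, 658.43196966, 230.61883242]), 'orientation': array([[-9.75722320e-01,  2.19011137e-01, -2.77323958e-04],
       [ 2.19011308e-01,  9.75721776e-01, -1.03055310e-03],
       [ 4.48884189e-05, -1.06627074e-03, -9.99999431e-01]]), 'contact_force': array([ 0.45000807, -0.48134198, -0.50638574]), 'wrist_torque': array([-0.00558171, -0.0140804 ,  0.00369137]), 'grip_force': 0.0, 'grip_width': 85.44906157790808}
```

View pics/top0.png

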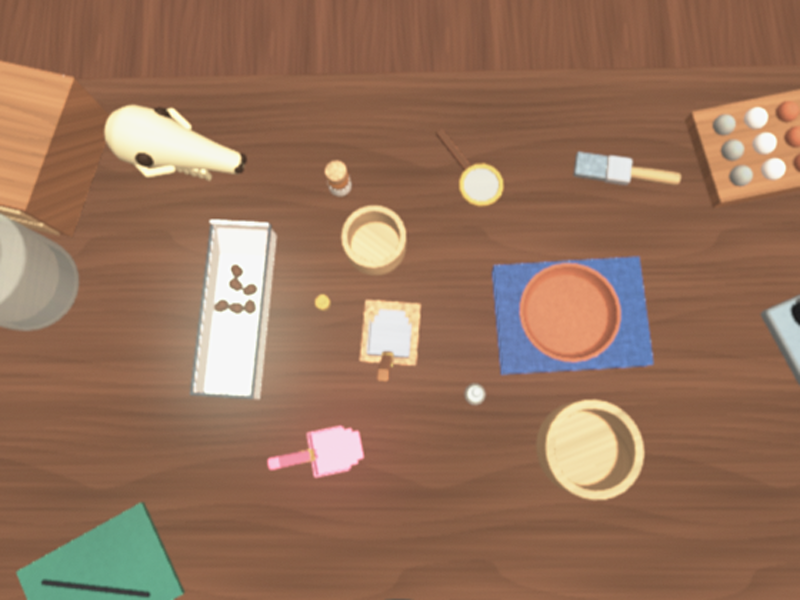

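View pics/scene0.png

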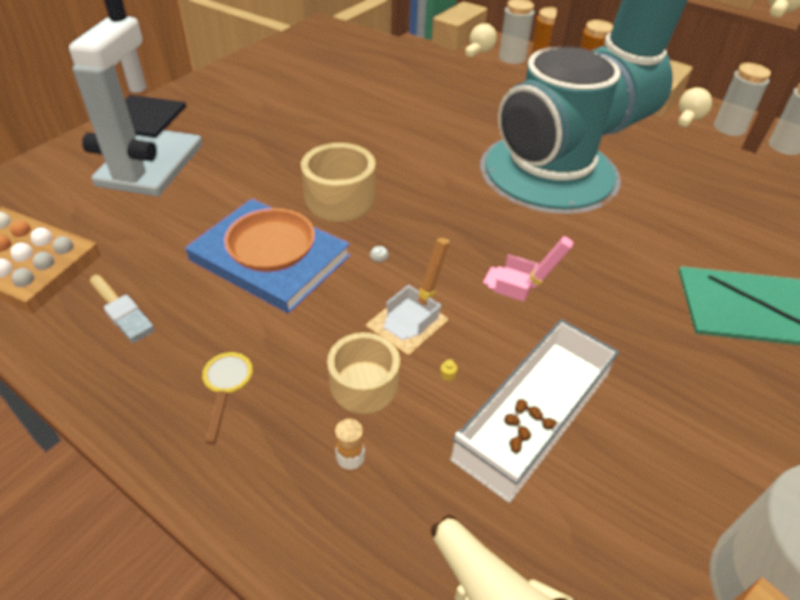

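The top view (800 px scale) shows the cup at (374,238), the dish at (570,312) and the mat at (390,333). The scoop handle's end is at (383,375). The tray runs from (243,222) down to (226,397), with the nuts around (237,290). The large bowl at (592,450) and the pink scoop are the look-alikes.

```bash
cat > est.py <<'E'
from h import *
import pickle
S=pickle.load(open("s0.pkl","rb")); k=0.7
def P(u,v,z): return ray(S["top"],(u*k,v*k),z)[:2]
if __name__=="__main__":
    pr=lambda n,a:print(n,np.round(a,1))
    pr("cup",P(374,238,65)); pr("dish",P(570,312,56))
    m=[P(*c,4) for c in((365,300),(421,303),(418,367),(360,363))]; pr("mat",np.mean(m,0)); pr("matcorners",m)
    pr("hend",P(383,375,118))
    t=[P(*c,z) for c,z in(((210,220),65),((276,226),65),((260,398),52),((193,396),52))]; pr("tray",t)
    pr("book",[P(*c,30) for c in((493,265),(640,257),(652,363),(502,374))])
    for n in((237,271),(236,284),(250,289),(221,306),(237,307),(249,307)): pr("nut",P(*n,14))
    pr("wt",P(322,300,30));pr("fossil",P(475,394,8));pr("vial",P(336,168,75))
    im=S["top"]["color"][:,:,::-1]
    cv2.imwrite("pics/c1.png",cv2.resize(im[135:285,125:325],(800,600),interpolation=cv2.INTER_CUBIC))
E
python3 est.py
```

```text
cup [672.9  34.3]
dish [ 555.2 -262.9]
mat [533.   10.5]
matcorners [[587.1  52.3]
 [581.3 -38.1]
 [478.3 -32.1]
 [485.3  59.8]]
hend [456.9  18.2]
tray [[705.6 292.1]
 [694.4 187.6]
 [428.9 206.6]
 [432.5 308.6]]
book [[ 636.4 -152.4]
 [ 646.7 -383.7]
 [ 479.4 -389.3]
 [ 464.3 -160.4]]
nut [635.3 260. ]
nut [613.7 260.7]
nut [605.2 237.6]
nut [577.7 283.5]
nut [575.8 257.5]
nut [575.6 238.1]
wt [582.7 118.4]
fossil [ 435.2 -120.4]
vial [784.8  93.5]
```

View pics/c1.png

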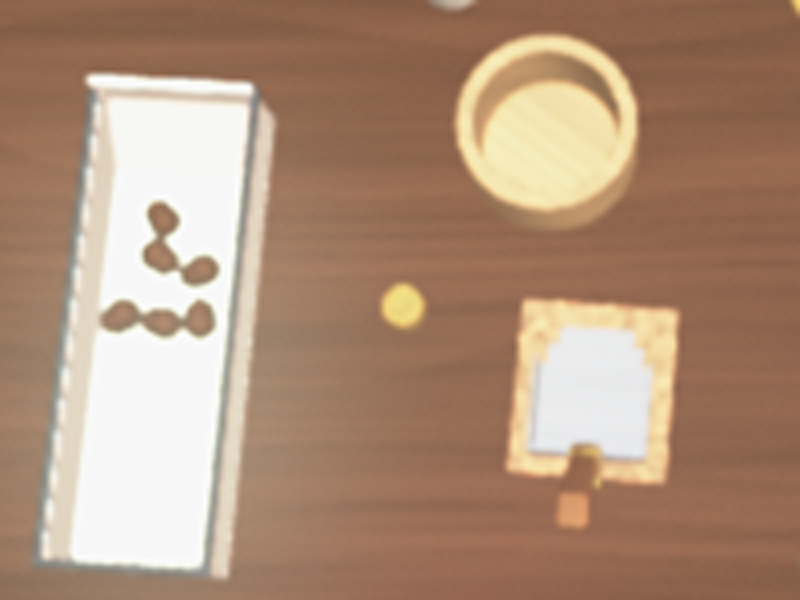

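The crop shows the cup rim centred at (547,125) and tray corners at (88,75), (255,85), (210,573) and (38,565). The mat corners are (523,299), (679,310), (668,484) and (507,473), and the handle's end is at (572,510). The nuts lie at (162,218), (159,256), (200,270), (120,316), (163,321) and (200,318).

```bash
cat > e2.py <<'E'
from h import *
import pickle
S=pickle.load(open("s0.pkl","rb"))
def P(u,v,z): return ray(S["top"],(125+u/4,135+v/4),z)[:2]
pr=lambda n,a:print(n,np.round(a,1).tolist())
ang=lambda a,b:np.degrees(np.arctan2(*(a-b)[::-1]))
pr("cup",P(547,125,65)); 
m=np.array([P(*c,4) for c in((523,299),(679,310),(668,484),(507,473))]); pr("mat",m.mean(0)); pr("matyaw",[ang(m[0],m[3]),ang(m[1],m[2]),ang(m[0],m[1])-90])
pr("hend",P(572,510,121))
t=np.array([P(*c,z) for c,z in(((88,75),65),((255,85),65),((210,573),52),((38,565),52))]); pr("tray",t); pr("trc",t.mean(0)); pr("yaw",[ang(t[0],t[3]),ang(t[1],t[2]),ang(t[0],t[1])-90,ang(t[3],t[2])-90])
c=t.mean(0); 
for y in (np.radians(-2),): 
  for n in((162,218),(159,256),(200,270),(120,316),(163,321),(200,318)):
    p=P(*n,14); d=p-c; pr("nut",[*p,d@[np.cos(y),np.sin(y)],d@[-np.sin(y),np.cos(y)]])
E
python3 e2.py
```

```text
cup [673.7, 34.4]
mat [533.9, 10.8]
matyaw [-5.0, -4.3, -4.7]
hend [456.6, 18.3]
tray [[706.2, 292.1], [699.0, 197.7], [429.7, 216.3], [434.5, 310.0]]
trc [567.4, 254.0]
yaw [-3.8, -4.0, -4.3, -2.9]
nut [635.8, 260.9, 68.1, 9.3]
nut [613.2, 261.7, 45.6, 9.3]
nut [604.7, 237.6, 37.9, -15.2]
nut [578.2, 282.8, 9.8, 29.2]
nut [575.0, 257.8, 7.5, 4.0]
nut [576.5, 236.5, 9.8, -17.2]
```

```bash
cat > go.py <<'E'
# usage: go.py psi x,y,z x,y,z ... : total tool-frame shifts between waypoints, after turning to psi
import sys; from h import *
s=ctrl.observe(); p=np.array(s["position"]); O=np.array(s["orientation"])
c=np.degrees(np.arctan2(-O[0,1],O[1,1])); a=float(sys.argv[1])
print("t",round(s["t"],2),"pos",p.round(1),"psi",c.round(2),"turn",round(c-a,2),"j",np.array(s["joint_pos"]).round(0),"w",round(s["grip_width"],1),"gf",round(s["grip_force"],1),"F",np.array(s["contact_force"]).round(1))
r=np.radians(a); X=np.array([-np.cos(r),-np.sin(r),0]);Y=np.array([-np.sin(r),np.cos(r),0])
for w in sys.argv[2:]:
    q=np.array(eval(w),float); d=q-p; p=q
    print(w,"tool shift",(X@d).round(1),(Y@d).round(1),(-d[2]).round(1),"rows>=",int(np.ceil(np.linalg.norm(d)/45)))
E
python3 go.py -4.9 677,80,150 677,80,40
```

```text
t 0.1 pos [147.8 658.4 230.6] psi -12.65 turn -7.75 j [75.  7. 83.  0. 91. -2.] w 85.4 gf 0.0 F [ 0.5 -0.5 -0.5]
677,80,150 tool shift -576.7 -531.1 80.6 rows>= 18
677,80,40 tool shift 0.0 0.0 110.0 rows>= 3
```

move_arm([
  [0.5,0,0,0,-7.75],
  [0.5,-34,-31,5,0],
  [0.5,-34,-31,5,0],
  [0.5,-34,-31,5,0],
  [0.5,-34,-31,5,0],
  [0.5,-34,-31,5,0],
  [0.5,-34,-31,5,0],
  [0.5,-34,-31,5,0],
])

```text
t: 1.1
position: [367.2, 420.7, 195.9]
orientation: [[-0.996, 0.085, -0.0], [0.085, 0.996, -0.0], [0.0, -0.0, -1.0]]
contact_force: [0.2, 0.8, -0.7]
grip_width: 42.7
grip_force: 0.0
```

move_arm([
  [0.5,-34,-31,5,0],
  [0.5,-34,-31,5,0],
  [0.5,-34,-31,5,0],
  [0.5,-34,-31,5,0],
  [0.5,-34,-31,5,0],
  [0.5,-34,-31,5,0],
  [0.5,-34,-31,5,0],
  [0.5,-34,-31,5,0],
])

```text
t: 2.1
position: [617.0, 150.4, 155.8]
orientation: [[-0.996, 0.086, -0.0], [0.086, 0.996, -0.0], [0.0, -0.0, -1.0]]
contact_force: [-0.4, 0.8, 0.8]
grip_width: 43.1
grip_force: 0.0
```

```bash
python3 go.py -4.9 677,80,120 677,80,40
```

```text
t 2.1 pos [617.  150.4 155.8] psi -4.91 turn -0.01 j [ 11.   3.  93.   0.  84. -74.] w 43.1 gf 0.0 F [-0.4  0.8  0.8]
677,80,120 tool shift -65.8 -65.1 35.8 rows>= 3
677,80,40 tool shift 0.0 0.0 80.0 rows>= 2
```

move_arm([
  [0.5,-33,-32.5,18,0],
  [0.5,-33,-32.5,18,0],
  [0.5,0,0,40,0],
  [0.5,0,0,40,0],
  [0.5,0,0,0,0],
  [0,0,0,0,0],
  [0,0,0,0,0],
  [0,0,0,0,0],
], squeeze=50)

```text
t: 3.1
position: [677.5, 81.5, 42.8]
orientation: [[-0.996, 0.085, 0.003], [0.085, 0.996, 0.0], [-0.003, 0.001, -1.0]]
contact_force: [0.4, -0.9, 8.0]
grip_width: 9.4
grip_force: 50.5
```

```bash
python3 go.py -4.9
python3 - <<'E'
from h import *
d=snap("scene","s1.png");w=snap("wrist","w1.png")
cv2.imwrite("pics/v1.png",np.hstack([cv2.resize(d["color"][150:350,200:350],(450,600)),cv2.resize(w["color"],(350,262)).repeat(1,0)[:].copy() if 0 else np.vstack([cv2.resize(w["color"],(350,262)),np.zeros((338,350,3),np.uint8)])])[:,:,::-1])
E
```

```text
t 3.1 pos [677.5  81.5  42.8] psi -4.89 turn 0.01 j [  5.  14.  93.  -0.  74. -80.] w 9.4 gf 50.5 F [ 0.4 -0.9  8. ]
```

View pics/v1.png

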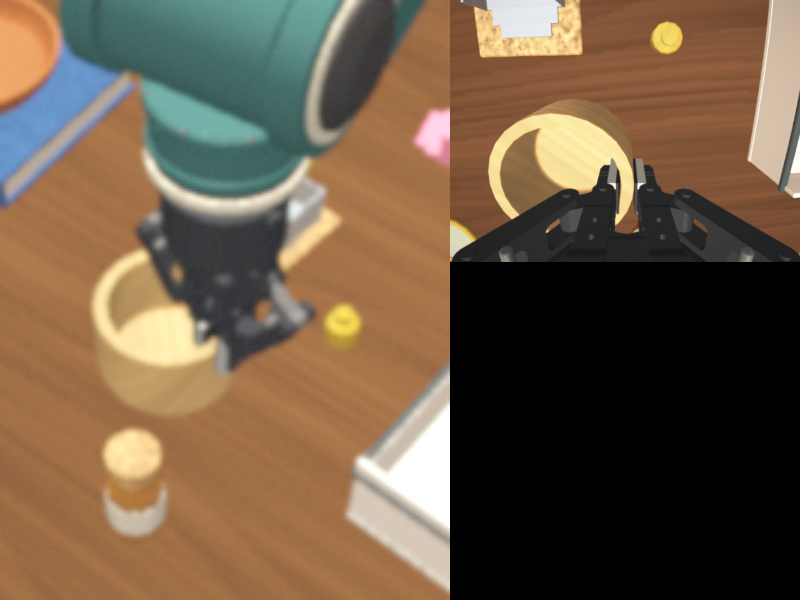

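The picture shows the wall pinched, with one finger inside the correct (smaller) cup. Next I lift it and carry it over.

move_arm([
  [0,0,0,-35,0],
  [0,0,0,-45,0],
  [0,0,0,-35,0],
  [0,15,-35,0,0],
  [0,15,-35,0,0],
  [0,15,-35,0,0],
  [0,15,-35,0,0],
  [0,15,-35,0,0],
])

```text
t: 4.2
position: [586.2, -87.5, 156.4]
orientation: [[-0.996, 0.085, 0.001], [0.085, 0.996, -0.0], [-0.001, -0.0, -1.0]]
contact_force: [0.6, -0.7, -1.8]
grip_width: 9.8
grip_force: 50.8
```

move_arm([
  [0,15,-35,0,0],
  [0,0,-35,0,0],
  [0,0,-30,0,0],
  [0,0,0,0,0],
])

```text
t: 4.7
position: [563.1, -186.5, 156.2]
orientation: [[-0.996, 0.088, 0.001], [0.088, 0.996, -0.0], [-0.001, -0.0, -1.0]]
contact_force: [0.3, -0.1, -1.9]
grip_width: 9.1
grip_force: 50.8
```

```bash
python3 go.py -4.9 562,-217.6,110 562,-217.6,79
python3 - <<'E'
from h import *
d=snap("top");w=snap("wrist")
cv2.imwrite("pics/v2.png",np.hstack([cv2.resize(d["color"][150:290,330:470],(400,400)),cv2.resize(w["color"],(400,300),interpolation=3).copy().__array__() if 0 else np.vstack([cv2.resize(w["color"],(400,300)),np.zeros((100,400,3),np.uint8)])])[:,:,::-1])
E
```

```text
t 4.7 pos [ 563.1 -186.5  156.2] psi -5.02 turn -0.12 j [ -21.   -2.   98.   -0.   83. -106.] w 9.1 gf 50.8 F [ 0.3 -0.1 -1.9]
562,-217.6,110 tool shift -1.6 -31.1 46.2 rows>= 2
562,-217.6,79 tool shift 0.0 0.0 31.0 rows>= 1
```

View pics/v2.png

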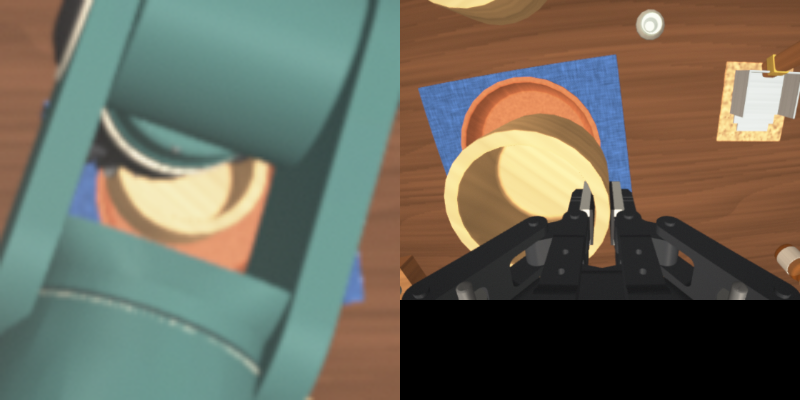

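The cup hangs level over the dish, so I lower it.

move_arm([
  [0,-1,-16,15,0],
  [0,-0.6,-15,15,0],
  [0,0,0,20,0],
  [0,0,0,15,0],
  [0,0,0,8,0],
  [0,0,0,4,0],
  [0,0,0,0,0],
])

```text
t: 5.68
position: [562.6, -215.8, 79.0]
orientation: [[-0.996, 0.085, 0.001], [0.085, 0.996, -0.0], [-0.001, -0.0, -1.0]]
contact_force: [0.2, 0.0, -1.0]
grip_width: 9.6
grip_force: 50.8
```

move_arm([
  [0,0,0,1,0],
  [0,0,0,0,0],
  [0.3,0,0,0,0],
  [0.4,0,0,0,0],
  [0.4,0,0,-20,0],
  [0.4,0,0,-40,0],
  [0.4,0,0,-50,0],
])

```text
t: 6.55
position: [561.9, -215.9, 189.3]
orientation: [[-0.996, 0.085, -0.001], [0.085, 0.996, 0.0], [0.001, 0.0, -1.0]]
contact_force: [0.9, 0.0, 0.8]
grip_width: 34.1
grip_force: 0.0
```

Run:
```python
from h import *
import pickle
w=snap("wrist"); s=ctrl.observe(); print(s["position"].round(1),s["t"])
pickle.dump(w,open("w3.pkl","wb"))
cv2.imwrite("pics/v3.png",cv2.resize(w["color"],(800,600))[:,:,::-1])
```

```text
[ 563.7 -216.6  197.5] 6.6
```

View pics/v3.png

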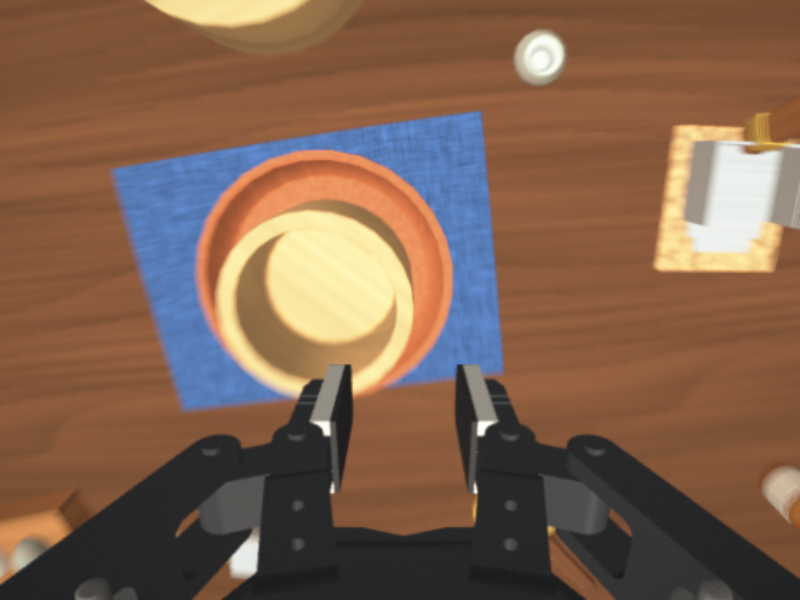

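The cup sits upright in the dish, slightly towards +x. Its rim is centred at (315,304) and the dish rim at (324,278).

```bash
python3 - <<'E'
from h import *
import pickle
w=pickle.load(open("w3.pkl","rb"))
for z in(101,):
    print("cup",ray(w,(315*.7,304*.7),z),ray(w,(216*.7,304*.7),z),ray(w,(414*.7,304*.7),z))
print("dish",ray(w,(324*.7,278*.7),56))
print("mat corners near",[ray(w,(u*.7,v*.7),4)[:2].round(1) for u,v in((655,270),(776,272),(676,126))])
E
python3 go.py -4.9 467.5,17,190 467.5,17,72
```

```text
cup [ 558.13251272 -260.26981851  101.        ] [ 553.81353334 -311.52344672  101.        ] [ 562.39841006 -209.97218512  101.        ]
dish [ 556.32406853 -262.59090585   56.        ]
mat corners near [array([583.5, -34.8]), array([592.5,  61. ]), array([484.4, -25.6])]
t 6.6 pos [ 563.7 -216.6  197.5] psi -4.9 turn -0.0 j [ -23.   -2.   95.   -0.   87. -109.] w 34.1 gf 0.0 F [-0.4 -0.4  8.3]
467.5,17,190 tool shift 115.8 224.5 7.5 rows>= 6
467.5,17,72 tool shift 0.0 0.0 118.0 rows>= 3
```

move_arm([
  [0.5,19,37,0,0],
  [0.5,19,37,0,0],
  [0.5,19,37,0,0],
  [0.5,19,37,0,0],
  [0.5,19,37,0,0],
  [0.5,19,37,0,0],
  [0.5,0,0,0,0],
])

```text
t: 7.48
position: [467.1, 16.7, 188.8]
orientation: [[-0.997, 0.083, 0.002], [0.083, 0.997, 0.0], [-0.002, 0.0, -1.0]]
contact_force: [0.4, -0.8, -0.3]
grip_width: 42.8
grip_force: 0.0
```

```bash
python3 go.py -4.9 467.5,17,72;  python3 - <<'E'
from h import *
import pickle
w=snap("wrist"); pickle.dump(w,open("w4.pkl","wb"))
im=w["color"][:,:,::-1].copy()
r=np.radians(-4.9);R=np.array([[np.cos(r),-np.sin(r),0],[np.sin(r),np.cos(r),0],[0,0,1]])
pts=np.array([[-40,33,30],[13,33,30],[35,21,1],[35,-21,1],[13,-33,30],[-40,-33,30],[-79.3,0,120],[-40,0,12]])@R.T+[533.9,10.8,4]
mt=np.array([[50,45,0],[50,-45,0],[-50,-45,0],[-50,45,0]])@R.T+[533.9,10.8,4]
im=cv2.resize(im,(800,600))
cv2.polylines(im,[np.int32(proj(w,pts)/.7)],False,(0,0,255),1);cv2.polylines(im,[np.int32(proj(w,mt)/.7)],True,(255,0,0),1)
cv2.imwrite("pics/v4.png",im)
E
```

```text
t 7.47 pos [467.1  16.7 188.8] psi -4.75 turn 0.15 j [ -1. -19. 110.   0.  89. -86.] w 42.8 gf 0.0 F [ 0.4 -0.8 -0.3]
467.5,17,72 tool shift -0.4 0.3 116.8 rows>= 3
```

View pics/v4.png

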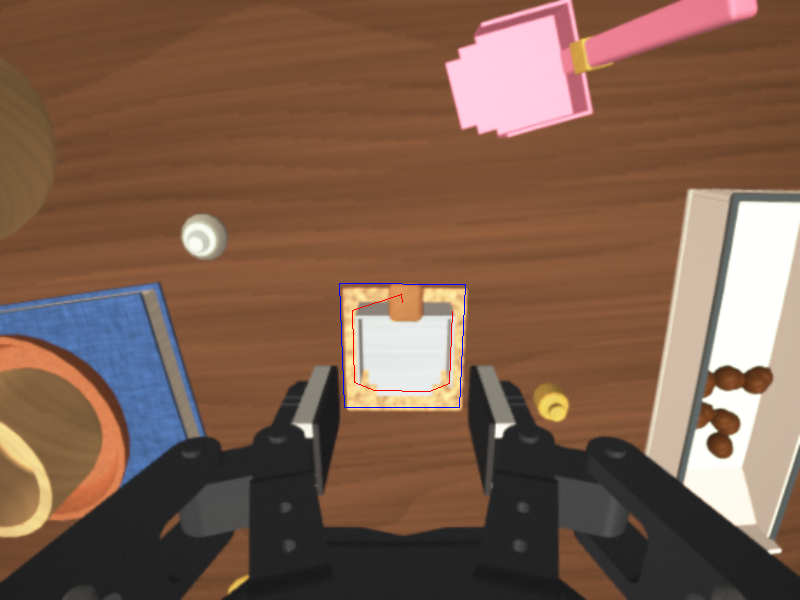

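The mat overlay fits within a pixel or two, and the handle sits centred between the fingers. I descend and grip.

move_arm([
  [0.5,-0.4,0.5,40,0.15],
  [0.5,0,0,45,0],
  [0.5,0,0,32,0],
  [0.5,0,0,0,0],
  [0,0,0,0,0],
  [0,0,0,0,0],
  [0,0,0,0,0],
  [0,0,0,0,0],
], squeeze=20)

```text
t: 8.52
position: [468.9, 15.2, 72.1]
orientation: [[-0.996, 0.088, 0.003], [0.088, 0.996, -0.0], [-0.003, -0.0, -1.0]]
contact_force: [-1.4, -1.7, 7.7]
grip_width: 15.8
grip_force: 21.4
```

move_arm([
  [0,0,0,-20,0],
  [0,0,0,-40,0],
  [0,0,0,-40,0],
  [0,0,0,-20,0],
  [0,0,0,0,0],
])

```text
t: 9.15
position: [468.5, 15.4, 191.3]
orientation: [[-0.996, 0.088, 0.002], [0.088, 0.996, -0.0], [-0.002, 0.0, -1.0]]
contact_force: [-0.5, 0.7, -0.4]
grip_width: 15.7
grip_force: 20.2
```

```bash
python3 go.py -4.9 ;  python3 - <<'E'
from h import *
d=snap("scene");w=snap("wrist");print(ctrl.observe()["wrist_torque"])
im=np.hstack([cv2.resize(d["color"][110:260,230:350],(360,450)),cv2.resize(w["color"],(440,330)).repeat(1,0) if 0 else np.vstack([cv2.resize(w["color"],(440,330)),np.zeros((120,440,3),np.uint8)])])
cv2.imwrite("pics/v5.png",im[:,:,::-1])
E
```

```text
t 9.15 pos [468.5  15.4 191.3] psi -5.05 turn -0.15 j [ -1. -19. 110.  -0.  89. -86.] w 15.7 gf 20.2 F [-0.5  0.7 -0.4]
[ 0.00964002  0.08600487 -0.00339989]
```

View pics/v5.png

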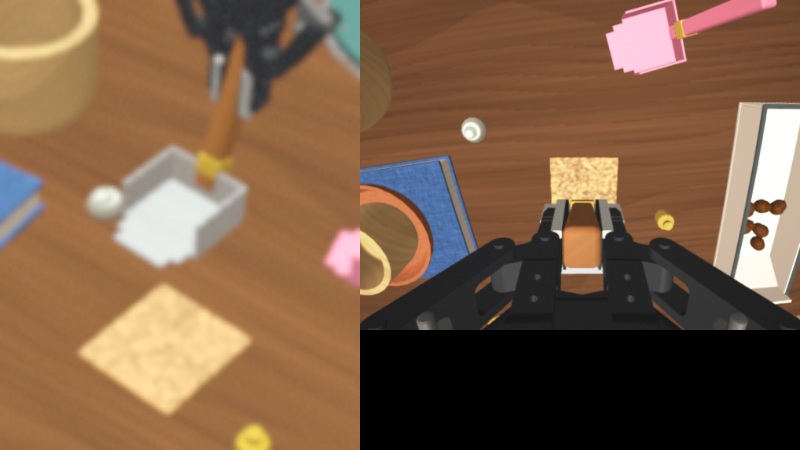

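```bash
cat > tilt.py <<'E'
from h import *
G=np.array([-67.4,0,87.2])
def pose(pts,tcp,phi,psi=-4.9):
    p=np.radians(phi);r=np.radians(psi)
    Ry=np.array([[np.cos(p),0,np.sin(p)],[0,1,0],[-np.sin(p),0,np.cos(p)]]);Rz=np.array([[np.cos(r),-np.sin(r),0],[np.sin(r),np.cos(r),0],[0,0,1]])
    return (np.asarray(pts,float)-G)@Ry.T@Rz.T+np.array(tcp)+[0,0,19]
N=dict(lipL=[35,21,1],lipR=[35,-21,1],bL=[-40,33,30],bR=[-40,-33,30],sL=[13,33,30],sR=[13,-33,30])
E
python3 - <<'E'
from tilt import *
d=snap("scene");tcp=ctrl.observe()["position"]
for f in(-10,0,10,20):
    q=proj(d,pose(list(N.values()),tcp,f)); print(f,{k:((v-[230,110])*3).round().astype(int).tolist() for k,v in zip(N,q)})
E
```

```text
-10 {'lipL': [146, 257], 'lipR': [99, 228], 'bL': [236, 189], 'bR': [162, 147], 'sL': [188, 217], 'sR': [113, 173]}
0 {'lipL': [159, 267], 'lipR': [112, 238], 'bL': [244, 188], 'bR': [171, 147], 'sL': [195, 227], 'sR': [121, 183]}
10 {'lipL': [173, 271], 'lipR': [128, 243], 'bL': [253, 185], 'bR': [180, 145], 'sL': [205, 233], 'sR': [131, 190]}
20 {'lipL': [190, 271], 'lipR': [145, 243], 'bL': [262, 180], 'bR': [189, 140], 'sL': [216, 235], 'sR': [143, 192]}
```

The scoop is level to about 2°. Next I take it into the tray.

```bash
python3 go.py -3.9 445.6,266.2,188 445.6,266.2,72.5 561.3,258.4,72.5
```

```text
t 9.3 pos [467.6  15.4 188.6] psi -5.05 turn -1.15 j [ -1. -19. 110.  -0.  89. -86.] w 16.1 gf 20.2 F [-0.4 -0.9 -2. ]
445.6,266.2,188 tool shift 39.0 248.7 0.6 rows>= 6
445.6,266.2,72.5 tool shift 0.0 0.0 115.5 rows>= 3
561.3,258.4,72.5 tool shift -116.0 0.1 -0.0 rows>= 3
```

move_arm([
  [0,3,19,0,-1.1],
  [0,6,40,0,0],
  [0,8,50,0,0],
  [0,8,50,0,0],
  [0,7,45,0,0],
  [0,5,30,0,0],
  [0,2,15,0,0],
  [0,0,0,0,0],
], squeeze=40)

```text
t: 10.3
position: [446.4, 266.7, 189.3]
orientation: [[-0.998, 0.068, -0.001], [0.068, 0.998, -0.001], [0.001, -0.001, -1.0]]
contact_force: [-0.1, -0.5, -1.5]
grip_width: 15.3
grip_force: 44.9
```

```bash
python3 go.py -3.9 445.6,266.2,188 445.6,266.2,72.5 561.3,258.4,72.5
python3 - <<'E'
from h import *
w=snap("wrist")
c=np.array([567.4,254.0,0]);r=np.radians(-3.87);R=np.array([[np.cos(r),-np.sin(r),0],[np.sin(r),np.cos(r),0],[0,0,1]])
im=cv2.resize(w["color"][:,:,::-1],(800,600))
for pts,col in(([[135,46,65],[135,-46,65],[-135,-46,52],[-135,46,52]],(0,0,255)),([[97,42,4],[97,-42,4],[-131,-42,4],[-131,42,4]],(255,0,0))):
    cv2.polylines(im,[np.int32(proj(w,np.array(pts)@R.T+c)/.7)],True,col,1)
cv2.imwrite("pics/v6.png",im)
E
```

```text
t 10.3 pos [446.4 266.7 189.3] psi -3.89 turn 0.01 j [ 28. -12. 105.  -0.  88. -58.] w 15.3 gf 44.9 F [-0.1 -0.5 -1.5]
445.6,266.2,188 tool shift 0.8 -0.5 1.3 rows>= 1
445.6,266.2,72.5 tool shift 0.0 0.0 115.5 rows>= 3
561.3,258.4,72.5 tool shift -116.0 0.1 -0.0 rows>= 3
```

View pics/v6.png

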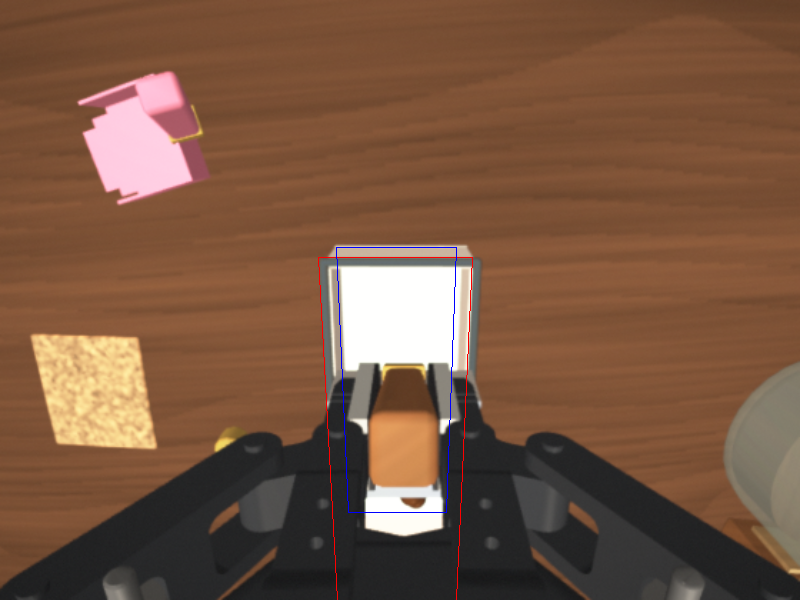

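The tray's near end appears 3 to 4 mm further to +y than my overlay, at columns 323–481 against 318–473. I shift +2 mm and descend.

move_arm([
  [0,0.5,2,40,0],
  [0,0,0,45,0],
  [0,0,0,20,0],
  [0,0,0,8,0],
  [0,0,0,3,0],
  [0,0,0,0,0],
], squeeze=20)

```text
t: 11.1
position: [446.8, 268.8, 75.4]
orientation: [[-0.998, 0.069, 0.001], [0.069, 0.998, 0.001], [-0.001, 0.001, -1.0]]
contact_force: [-0.2, -0.2, -0.6]
grip_width: 15.4
grip_force: 44.9
```

```bash
python3 go.py -3.9 563,258.4,72.5;  python3 - <<'E'
from h import *
d=snap("scene");t=snap("top")
cv2.imwrite("pics/v7.png",np.hstack([cv2.resize(d["color"][200:350,300:450],(400,400)),cv2.resize(t["color"][150:290,120:260],(400,400))])[:,:,::-1])
E
```

```text
t 11.1 pos [446.8 268.8  75.4] psi -3.96 turn -0.06 j [ 28.  -8. 112.  -0.  76. -58.] w 15.4 gf 44.9 F [-0.2 -0.2 -0.6]
563,258.4,72.5 tool shift -116.6 -2.4 2.9 rows>= 3
```

View pics/v7.png

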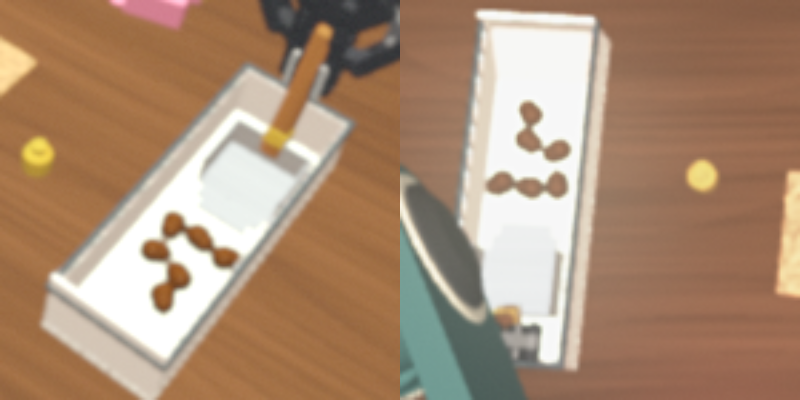

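The picture shows the pan inside the tray near the near end, with all six nuts ahead of the lip. That is my tenth and last picture, so from here I measure numerically. I press level, then make the stroke.

move_arm([
  [0,0,0,1.5,0],
  [0,0,0,1.4,0],
  [0,-5,0,0,0],
  [0,-12,0,0,0],
  [0,-14,0,0,0],
  [0,-14,0,0,0],
  [0,-14,0,0,0],
  [0,-14,0,0,0],
], squeeze=90)

```text
t: 12.2
position: [519.6, 263.9, 72.3]
orientation: [[-0.998, 0.069, 0.0], [0.069, 0.998, 0.001], [-0.0, 0.001, -1.0]]
contact_force: [-6.2, 1.0, 7.8]
grip_width: 15.0
grip_force: 89.4
```

```bash
cat > nuts.py <<'E'
from h import *
def nuts(names=("top","scene"),z=14):
    for n in names:
        d=snap(n); hsv=cv2.cvtColor(d["color"],cv2.COLOR_RGB2HSV); 
        m=((d["color"].astype(int).sum(2)<330)&(d["color"][:,:,0].astype(int)-d["color"][:,:,2]>35)).astype(np.uint8)
        c=np.array([567.4,256.0]);r=np.radians(-3.87);R=np.array([[np.cos(r),-np.sin(r)],[np.sin(r),np.cos(r)]])
        poly=np.array([[131,42],[131,-42],[-131,-42],[-131,42]])@R.T+c
        P=np.vstack([proj(d,np.c_[poly,np.full(4,h)]) for h in(4,40)])
        mask=np.zeros_like(m);cv2.fillConvexPoly(mask,cv2.convexHull(np.int32(P)),1)
        k,l,st,ce=cv2.connectedComponentsWithStats(m*mask)
        for i in range(1,k):
            if st[i,4]>=12:
                w=ray(d,ce[i],z)[:2]; print(n,"px",ce[i].round(0),"area",st[i,4],"box",st[i,2:4],"tray xy",((w-c)@R).round(0))
if __name__=="__main__": nuts()
E
python3 go.py -3.9; python3 nuts.py
```

```text
t 12.2 pos [519.6 263.9  72.3] psi -3.93 turn -0.03 j [ 24.   0. 104.   0.  75. -62.] w 15.0 gf 89.4 F [-6.2  1.   7.8]
top px [168. 186.] area 17 box [6 7] tray xy [76.  4.]
top px [164. 196.] area 12 box [4 7] tray xy [51. 12.]
top px [158. 199.] area 16 box [8 9] tray xy [43. 24.]
scene px [403. 241.] area 17 box [ 4 11] tray xy [-140.  -12.]
scene px [349. 291.] area 50 box [9 8] tray xy [ 46. -31.]
scene px [362. 306.] area 291 box [30 20] tray xy [59.  8.]
```

move_arm([
  [0,-12,0,0,0],
  [0,-12,0,0,0],
  [0,-10,0,0,0],
  [0,-4,0,0,0],
  [0,0,0,0,0],
])

```text
t: 12.92
position: [557.4, 261.3, 72.3]
orientation: [[-0.998, 0.069, 0.001], [0.069, 0.998, 0.001], [-0.001, 0.001, -1.0]]
contact_force: [-1.0, 1.7, 7.1]
grip_width: 15.1
grip_force: 89.1
```

```bash
sed -i 's/<330/<360/' nuts.py; python3 go.py -3.9; python3 nuts.py
```

```text
t 12.93 pos [557.4 261.3  72.3] psi -3.94 turn -0.04 j [ 23.   4. 100.   0.  75. -63.] w 15.1 gf 89.1 F [-1.   1.7  7.1]
top px [171. 180.] area 162 box [26 18] tray xy [90.  0.]
top px [161. 191.] area 40 box [8 7] tray xy [64. 19.]
scene px [393. 251.] area 43 box [ 7 16] tray xy [-101.  -16.]
scene px [385. 256.] area 36 box [ 8 16] tray xy [-77. -22.]
scene px [383. 272.] area 104 box [15 24] tray xy [-37.  -3.]
scene px [354. 313.] area 363 box [35 29] tray xy [82.  3.]
```

```bash
cat > asc.py <<'E'
from h import *
import sys
def asc(c,yaw,xr,yr,z,step=3,name="top",thr=360):
    d=snap(name);r=np.radians(yaw);R=np.array([[np.cos(r),-np.sin(r)],[np.sin(r),np.cos(r)]])
    xs=np.arange(xr[1],xr[0]-1,-step);ys=np.arange(yr[1],yr[0]-1,-step)
    P=np.array([[x,y] for x in xs for y in ys])@R.T+np.array(c)
    q=proj(d,np.c_[P,np.full(len(P),z)]).astype(np.float32)
    v=cv2.remap(d["color"],q[:,0].reshape(len(xs),-1),q[:,1].reshape(len(xs),-1),cv2.INTER_LINEAR).astype(int)
    s=v.sum(2);rb=v[:,:,0]-v[:,:,2]
    ch=np.where((rb>35)&(s<thr),'#',np.where((rb>30)&(s<600),'o',np.where(s>690,'.',np.where(s>560,'-','x'))))
    for x,row in zip(xs,ch): print(f"{x:5d} "+"".join(row))
if __name__=="__main__":
    n=sys.argv[1] if len(sys.argv)>1 else "top"
    asc([567.4,256],-3.87,[-10,135],[-45,45],14,3,n)
E
python3 asc.py; python3 asc.py scene
```

```text
135 ..........................-xx-o
  132 ..........................-xx--
  129 ..........................-xx--
  126 ..........................-xx--
  123 ...........................xx--
  120 o.........................-xx--
  117 x-........................-xx--
  114 xo...........--...........-xx--
  111 xx-........-oooo..........-xx--
  108 xxo........oo###o.........-xx--
  105 xxx-.......o####o-........-xx--
  102 xxxo.......o#####o-o-.....-xx--
   99 xxxx-......o######oooo-....xx--
   96 xxxxo-.....x####o#####o...-xx--
   93 xxxxx#o....-##o-oo####o-..-xx--
   90 xxxxx#o-..-ooo-.-######o-oxxx--
   87 xxxxx##o-oo##oo-x######ooooxx--
   84 xxxxxo##o######oxx##ooo###oxx--
   81 xxxxxx#oo#######x--x--o##ooxx--
   78 xxxxxxxxx#######x-....x##ooxx--
   75 xxxxxxxxxo######x-....-##oxxx--
   72 xxxxxx#o###oxxxx-.....-x#oxxx--
   69 oxxxxx#####x----......-xxxxxx--
   66 ooxxxxo#####x.........-xx--xx--
   63 x-oxxxx#####x-........--x--xx--
   60 xxooxxxo####x-........--x--xx--
   57 xxxoooxx###o-.........-xx--xx--
   54 xxxxxxxxxxxx-.........-xx--xx--
   51 xxxxxxxxx---...........xx.-xx--

[... 1921 characters left out ...]
........-x-...--
   42 xx--...................-x-...--
   39 xx--...................-x-...--
   36 xx--...................-x-...--
   33 xx--...................-x-...--
   30 xx--...................-x-...--
   27 xx--..................--x-...--
   24 xx---------------------xx-...--
   21 xx---xxxxxxxooooxxxxxxxxx-...--
   18 xx---xxxxxxooooooxxxxxxxx-...--
   15 xx---xxxxxxo###oooxxxxxxx-...--
   12 xx---xxxxxxoooooooxxxxxxx-...--
    9 xx-.-xxxxxxooooooooxxxxxx-...--
    6 xx-..------ooooooo-------....--
    3 xx.........-oooooo...........--
    0 xx-.........oooooo...........--
   -3 xx-.........oooooo...........--
   -6 xx..........oooooo...........--
   -9 xx..........oo##oo...........--
```

Nut positions in the tray frame: one is in the pan at (63,12) and one at (80,13). Two are on the ramp at (99,6) and (90,−12), and two are beside the nose at (84,32) and (82,−28). I push on to the ramp.

move_arm([
  [0,-3,0,0,0],
  [0,-3,0,0,0],
  [0,-2,0,0,0],
  [0,0,0,0,0],
])

```text
t: 13.62
position: [564.7, 260.8, 72.4]
orientation: [[-0.998, 0.069, -0.0], [0.069, 0.998, 0.001], [0.0, 0.001, -1.0]]
contact_force: [-10.1, 1.1, 11.2]
grip_width: 14.7
grip_force: 89.7
```

```bash
python3 go.py -3.9; python3 asc.py scene | sed -n 8,28p
```

```text
t 13.62 pos [564.7 260.8  72.4] psi -3.93 turn -0.03 j [ 22.   5.  99.   0.  76. -64.] w 14.7 gf 89.7 F [-10.1   1.1  11.2]
  114 xxx---xx-----xx--xxx--xxx---xxx
  111 xx-----------------------------
  108 xx-............................
  105 xx-............................
  102 xx-xoo-...-xooooooxooox.---.---
   99 xxxo##o-..-x###########oo##oo--
   96 xx-o###x-.-x################oo-
   93 xxxo####---x################oo-
   90 xxxo####oxx####ooo##########oo-
   87 xxxo###########x--xooo######ooo
   84 xx-xo##o#######x-.----x#####oo-
   81 xx--xooxo######o-.....-o###ooo-
   78 xx--xoxxx######o-.....-xooo----
   75 xx-xo##o######ox-......-x-...--
   72 xxxx######oooox-.......--....--
   69 xxxx######x----........-x....--
   66 xxxxo#####x-...........-x-...--
   63 xx--x#####o-...........-x-...--
   60 xx---o####x-...........-x-...--
   57 xx---x###o-............-x-...--
   54 xx--.-xoox-............-x-...--
```

move_arm([
  [0.28,0,0,0,0],
  [0.28,0,0,0,0],
  [0,0,0,0,0],
  [0,0,0,0,0],
  [0,0,0,0,0],
], squeeze=20)

```text
t: 14.3
position: [564.9, 260.3, 71.2]
orientation: [[-0.998, 0.069, -0.0], [0.069, 0.998, -0.0], [0.0, -0.0, -1.0]]
contact_force: [-1.6, -0.7, 0.1]
grip_width: 15.7
grip_force: 24.0
```

move_arm([
  [0,3,0,1.2,0],
  [0,3.5,0,1.5,0],
  [0,3.5,0,1.6,0],
  [0,3.5,0,1.6,0],
  [0,3.5,0,1.7,0],
  [0,0,0,0,0],
])

```text
t: 15.05
position: [547.8, 261.6, 63.9]
orientation: [[-0.998, 0.069, -0.0], [0.069, 0.998, 0.0], [0.0, 0.0, -1.0]]
contact_force: [0.7, -0.1, 5.1]
grip_width: 15.9
grip_force: 24.7
```

```bash
python3 go.py -3.9; python3 asc.py scene | sed -n 8,50p
```

```text
t 15.05 pos [547.8 261.6  63.9] psi -3.94 turn -0.04 j [ 23.   4. 102.   0.  75. -63.] w 15.9 gf 24.7 F [ 0.7 -0.1  5.1]
  114 xxx---xx-----xx--xxx---xxxxxxxx
  111 xx-----------------------------
  108 xx.............................
  105 xx-............................
  102 xx---......-oooooo..-ooooo...--
   99 xxxoox.....-#####o..x#####-.---
   96 xxxo##-....-#####o..o######xx--
   93 xxxo##o-...-####o-.-o#######oo-
   90 xxxo###x-..-x##ox-.-o########oo
   87 xxxo###o-...-xo--..-x########oo
   84 xx-o###o-..----.....-xo######oo
   81 xx-o###o---xx--......--o#####oo
   78 xx-oooo--xx##ox-.......x#####oo
   75 xxx-xx---x#####o-......-o##oooo
   72 xx-------#######x-.....-xoo-oo-
   69 xxx-----x#######o-.....--...---
   66 xxxxxo#oo######ox-.....--....--
   63 xx-xo#########oo-......---...--
   60 xx-xo######ooox-.......-x-...--
   57 xx--o######----........-xx...--
   54 xx--x#####o-...........-xx...--
   51 xx-xxo####o-...........-xx-..--
   48 xxxx-xo###o-...........-xx-..--
   45 xxx---xooo--...........-xx-..--
   42 xxx--.-----............-xx...-o
   39 xx---..................-xx...-o
   36 xx---..................-xx...-o
   33 xx---.................--xx...--
   30 xx---------------------xxx...--
   27 xxx--xxxxxxxxxxxxxxxxxxxxx...--
   24 xxx--xxxxxxxooooxxxxxxxxx-...--
   21 xx---xxxxxxooooooxxxxxxxx-...--
   18 xx---xxxxxxoooooooxxxxxxx-...--
   15 xx---xxxxxxoooooooxxxxxxx-...--
   12 xx---xxxxxxooooooooxxxxxx-...--
    9 xx-.--xx-xxooooooooxx-xxx-...--
    6 xx.........-oooooo-..........--
    3 xx.........-oooooo...........--
    0 xx-.........oooooo...........--
   -3 xx-.........oooooo...........--
   -6 xx..........oooooo...........--
   -9 xx..........oooooo...........--
```

```bash
cat > hyp.py <<'E'
from tilt import *; import sys
d=snap("scene");tcp=ctrl.observe()["position"]
r=np.radians(-3.87);R=np.array([[np.cos(r),-np.sin(r)],[np.sin(r),np.cos(r)]])
for f,dz in((0,8),(-6,3),(-12,0),(-15,0),(12,0)):
    q=proj(d,pose(list(N.values())+[[-40,0,2]],tcp+np.array([0,0,dz]),f,-3.9))
    print(f,dz,{k:((ray(d,v,14)[:2]-[567.4,256])@R).round().astype(int).tolist() for k,v in zip(list(N)+["floorback"],q)})
E
python3 hyp.py
python3 - <<'E'
from asc import *
asc([567.4,256],-3.87,[-20,135],[-45,45],14,3,"top")
E
```

```text
0 8 {'lipL': [88, 27], 'lipR': [88, -15], 'bL': [-7, 34], 'bR': [-7, -34], 'sL': [48, 34], 'sR': [48, -34], 'floorback': [13, 6]}
-6 3 {'lipL': [93, 26], 'lipR': [93, -16], 'bL': [1, 34], 'bR': [1, -33], 'sL': [51, 33], 'sR': [51, -35], 'floorback': [23, 6]}
-12 0 {'lipL': [95, 24], 'lipR': [95, -18], 'bL': [6, 34], 'bR': [6, -34], 'sL': [52, 32], 'sR': [51, -37], 'floorback': [30, 6]}
-15 0 {'lipL': [94, 23], 'lipR': [94, -20], 'bL': [7, 34], 'bR': [7, -34], 'sL': [50, 31], 'sR': [50, -38], 'floorback': [33, 6]}
12 0 {'lipL': [84, 31], 'lipR': [84, -8], 'bL': [-10, 36], 'bR': [-10, -31], 'sL': [49, 38], 'sR': [49, -28], 'floorback': [4, 8]}
  135 ..........................-xx-o
  132 ..........................-xx--
  129 ..........................-xx--
  126 ..........................-xx--
  123 ...........................xx--
  120 ...........-o-............-xx--
  117 ..........oo#oo-..........-xx--
  114 -........-o####o...-ooo-..-xx--
  111 x........o#####o..-o###o-.-xx--
  108 x-.......o#####o..o#####o.-xx--
  105 xooo-....-#####o.-o#####o.-xx--
  102 xx##oo...-o###o-.-######o-
[... 825 characters left out ...]
.......--x--xx--
   33 xxxxxxxxxx-...........-xx--xx--
   30 xxxxxxxxxxx---.........-x--xx--
   27 xxxxxxxxxxxxooo-.......-x--xx--
   24 xxxxxxxxxxxooooo.......-x--xx--
   21 xxxxxxxxxxxxooo-........-.-xx--
   18 xxxxxxxxxxxxoooo..........-xx--
   15 xxxxxxxxxxxxxooo-.-xxx-...-xx--
   12 xxxxxxxxxxxxx#ooxxxxxxx...-xx--
    9 xxxxxxxxxxxxxxxxxxxxxx-....xx--
    6 xxxxxxxxxxxxxxxxxxxxxx-....xx--
    3 xxxxxxxxxxxxxxxxxxxxxx-....xx--
    0 xxxxxxxxxxxxxxxxxxxxxx-...-xx--
   -3 xxxxxxxxxxxxxxxxxxxxxxx...-xx--
   -6 xxxxxxxxxxxxxxxxxxxxxxx...-xx--
   -9 xxxxxxxxxxxxxxxxxxxxxxx...-xx--
  -12 xxxxxxxxxxxxxxxxxxxxxx-....xx--
  -15 xxxxxxxxxxxxxxxxxxxx-......xx--
  -18 xxxxxxxxxxxxxxxxxx-.......-xx--
```

The scoop is tilted nose-up by 12° with two nuts in the pan. Two more rest between the lip and the ramp. With a firm grip I slide forward to wedge those in.

move_arm([
  [0,0,0,0,0],
  [0,-3,0,-0.3,0],
  [0,-4,0,0,0],
  [0,-4,0,0,0],
  [0,-3,0,0,0],
  [0,0,0,0,0],
], squeeze=80)

```text
t: 15.95
position: [560.6, 261.2, 64.4]
orientation: [[-0.998, 0.069, -0.004], [0.069, 0.998, 0.001], [0.004, 0.0, -1.0]]
contact_force: [-13.9, 2.5, 14.4]
grip_width: 15.3
grip_force: 78.4
```

```bash
python3 go.py -3.9; for n in scene top; do python3 asc.py $n | sed -n 5,41p; done; python3 hyp.py|sed -n 3,4p
```

```text
t 15.95 pos [560.6 261.2  64.4] psi -3.93 turn -0.03 j [ 23.   5. 100.   0.  75. -64.] w 15.3 gf 78.4 F [-13.9   2.5  14.4]
  123 -----oo-----o---o--o--o-o-oo---
  120 xxxxxxxxxxxxxxxxxxxxxxxxxxxxxxx
  117 xxxxxxxxxxxxxxxxxxxxxxxxxxxxxxx
  114 xxx---xx-----x----xx---xx---xxx
  111 xx-----------------------------
  108 xx-............................
  105 xx-............................
  102 xx-xooo-...-xoooooooooooooooo--
   99 xxxo###o-..-o################o-
   96 xxxo####x-.-x####o###########ox
   93 xxxo####o-xxo##ooxx##########oo
   90 xxxo#####o#####x---x#########oo
   87 xxxo###o#######x-..-xxxo####ooo
   84 xx--oooxx#######-...----oooooo-
   81 xx--xooxx#######x......-x-..---
   78 xx--x##########o-......--....--
   75 xxxxo########oox-......-x-...--
   72 xxxxo######ox---.......-x-...-o
   69 xxxxo#####o-...........-xx...--
   66 xxxxx#####o-...........-xx...--
   63 xx---o####o-...........-xx...--
   60 xx----o##oo-...........-xx...--
   57 xx-----ooo-............-xx...--
   54 xx---..---.............-xx...--
   51 xx---..................-xx...--
   48 xxx-................
[... 1403 characters left out ...]
.....-xx..xx--
   45 xxxxxxxxxxx-..........-xx.-xx--
   42 xxxxxxxxxxxx---.......-xx.-xx--
   39 xxxxxxxxxxxxooo-......-xx.-xx--
   36 xxxxxxxxxxxxooo-......--x--xx--
   33 xxxxxxxxxxxxooo---------..-xx--
   30 xxxxxxxxxxxxxooo--xxxx-....xx--
   27 xxxxxxxxxxxxxoooxxxxxx-....xx--
   24 xxxxxxxxxxxxxxxxxxxxxx-...-xx--
   21 xxxxxxxxxxxxxxxxxxxxxx-...-xx--
   18 xxxxxxxxxxxxxxxxxxxxxx-...-xx--
   15 xxxxxxxxxxxxxxxxxxxxxx-...-xx--
-12 0 {'lipL': [107, 25], 'lipR': [107, -18], 'bL': [18, 35], 'bR': [18, -33], 'sL': [65, 33], 'sR': [64, -36], 'floorback': [43, 6]}
-15 0 {'lipL': [107, 23], 'lipR': [107, -19], 'bL': [20, 34], 'bR': [19, -34], 'sL': [63, 32], 'sR': [63, -38], 'floorback': [45, 6]}
```

move_arm([
  [0,-2.5,0,-3.5,0],
  [0,-3,0,-3.2,0],
  [0,-3,0,-3.2,0],
  [0,-3,0,-3.2,0],
  [0,-3,0,-3.2,0],
  [0,-3,0,-3.2,0],
  [0,-2,0,-2.5,0],
  [0,0,0,0,0],
])

```text
t: 17.1
position: [581.3, 259.2, 85.9]
orientation: [[-0.998, 0.069, -0.001], [0.069, 0.998, -0.0], [0.001, -0.0, -1.0]]
contact_force: [-2.6, 1.0, -2.2]
grip_width: 14.7
grip_force: 78.0
```

```bash
python3 go.py -3.9; for n in scene top; do python3 asc.py $n | sed -n 1,36p; done; python3 hyp.py|sed -n 3,4p
```

```text
t 17.1 pos [581.3 259.2  85.9] psi -3.95 turn -0.05 j [ 22.   6.  97.   0.  77. -64.] w 14.7 gf 78.0 F [-2.6  1.  -2.2]
  135 ------------------------------o
  132 ------------------------------o
  129 ------------------------------o
  126 o------------------------------
  123 -o--o-----o---o-o--------oo----
  120 xxxxxxxxxxxxxxxxxxxxxxxxxxxxxxx
  117 xxxxxxxxxxxxxxxxxxxxxxxxxxxxxxx
  114 xxx---xx-----x----xx---xxx--xxx
  111 xx-----------------------------
  108 xx-............................
  105 xx-............................
  102 xx--oooooo--xoooooooooooooooooo
   99 xx--o####o--x##################
   96 xx-.x###ox--x######o###########
   93 xx-.-oooo--xx#####o-xo#ooo####o
   90 xx-.-------o######x---xx--xxooo
   87 xx-.--...-x#######x...--.----oo
   84 xx..------x#######-......-x----
   81 xx..-xxxoxo######o-......-xx---
   78 xx-.xx#########oo--......-xxx--
   75 xx-.xxo####ooooo--.......-xxx--
   72 xx-.xxo####o----.........-xx---
   69 xx--x-x####x-............-xx---
   66 xx--x-x####x.............-xx---
   63 xx--x-x###o-.............-xx---
   60 xx-.x-xoooo-............
[... 1323 characters left out ...]
-----x-..-xx--
   60 xxxxxxxxxxoooo--xxxxxxx-..-xx--
   57 xxxxxxxxxxxoooxxxxxxx-....-xx--
   54 xxxxxxxxxxxooxxxxxxx-......xx--
   51 xxxxxxxxxxxxxxxxxxxx-......xx--
   48 xxxxxxxxxxxxxxxxxxxx-......xx--
   45 xxxxxxxxxxxxxxxxxxxx-.....-xx--
   42 xxxxxxxxxxxxxxxxxxxx-.....-xx--
   39 xxxxxxxxxxxxxxxxxxxx-.....-xx--
   36 xxxxxxxxxxxxxxxxxxxx-......xx--
   33 xxxxxxxxxxxxxxxxxxxx-......xx--
   30 xxxxxxxxxxxxxxxxxxx-.......xx--
-12 0 {'lipL': [116, 20], 'lipR': [116, -24], 'bL': [25, 30], 'bR': [25, -40], 'sL': [72, 28], 'sR': [72, -43], 'floorback': [50, 1]}
-15 0 {'lipL': [116, 19], 'lipR': [116, -25], 'bL': [26, 30], 'bR': [26, -40], 'sL': [71, 27], 'sR': [71, -44], 'floorback': [52, 1]}
```

Run:
```python
from asc import *
for n in("scene","top"): print(n);asc([567.4,256],-3.87,[60,141],[-48,45],50,3,n)
```

```text
scene
  141 xxxxxxxxxxxxxxxxxxxxxxxxxxxxxo##
  138 xxxxxxxxxxxxxxxxxxxxxxxxxxxxxxx#
  135 xxxxxxxxxxxxxxxxxxxxxxxxxxxxxxxo
  132 -------------------------------o
  129 -...............................
  126 -...............................
  123 --ooooo-.-xooooooooooooooooo---x
  120 --o####x--x#################o-xx
  117 -.x###o-.-x#####o##########oo-xo
  114 -.-ooo---x#####o-xo#oooo###oo-xo
  111 -.------x######o---x---x-ooo--xo
  108 -.--...-x######o-..--.--.-o---xx
  105 -.------o######o-.....-x------xo
  102 -.xxxooo######o-......-xx-----xo
   99 -.xx########oo--......-xxx----xo
   96 -.xxo####oooo--.......-xxx----xo
   93 -.xxo####----.........-xx-----xo
   90 --x-o####-............-xx-----xo
   87 --x-o###o-............-xx-----xo
   84 -.x-x##oo-............-xx-----xo
   81 --x--xoo-.............-xx-----xo
   78 --x-.---..............-xx-----xo
   75 --x-.................--xx-----xo
   72 --x-------------------xx------xo
   69 --x--xxxxxxxxxxxxxxxxxxx------xo
   66 -.--xxxxxxxoooooxxxxxxxx------xo
   63 -.--xxxxxxooooooxxxxxxxx------xo
   60 -..-xxxxxxoooooooxxxxxxx------xo
to
[... 393 characters left out ...]
 111 xxxxxxxx..-x##x-.-x###xx####oxxx
  108 -xxxxxxx.-xo###x-.-xxx--x####xxx
  105 -oxxxxxx-x######x-.---.-x###oxxx
  102 x-oxxxxx-o######o-.....-xxo---xx
   99 x--xxxxxx#######x-.....-xx-..-xx
   96 xxooxxxxxo#####xx-.....-xx...-xx
   93 xxxooxxxxxo##ox--......-xx...-xx
   90 xxxxooxoxxx-x--........-xx....xx
   87 xxxxxooxxxx-............xx...-xx
   84 xxxxxxxxxxx-............xx...-xx
   81 xxxxxxxxxxx-............xx...-xx
   78 xxxxxxxxxxx-............xx...-xx
   75 xxxxxxxxxxx-............-x...-xx
   72 xxxxxxxxxxxx............-x-..-xx
   69 xxxxxxxxxxxx-...........-x....xx
   66 xxxxxxxxxxxx-...........-x....xx
   63 xxxxxxxxxxxxx-..........-x-...xx
   60 xxxxxxxxxxxxx-..........-x-..-xx
```

Two nuts now lie on the nose about 10 mm behind the lip, against the far wall, and two more are deeper in the pan. I lift gently and check them.

move_arm([
  [0,0,0,-3,0],
  [0,0.5,0,-5,0],
  [0,1,0,-6,0],
  [0,1.5,0,-6,0],
  [0,2,0,-6,0],
  [0,2,0,-5,0],
  [0,1,0,-3,0],
  [0,0,0,0,0],
])

```text
t: 18.35
position: [573.6, 259.8, 120.4]
orientation: [[-0.998, 0.069, 0.001], [0.069, 0.998, 0.0], [-0.001, 0.0, -1.0]]
contact_force: [0.1, 0.1, -2.0]
grip_width: 15.0
grip_force: 78.4
```

```bash
python3 go.py -3.9
python3 - <<'E'
from asc import *
for n in("scene","top"): print(n);asc([567.4,256],-3.87,[45,141],[-48,45],75,3,n)
E
```

```text
t 18.35 pos [573.6 259.8 120.4] psi -3.95 turn -0.05 j [ 22.   4.  96.  -0.  80. -64.] w 15.0 gf 78.4 F [ 0.1  0.1 -2. ]
scene
  141 .............................-oo
  138 ........................-----ooo
  135 .......................-----xooo
  132 .......................----xxo##
  129 .......................----xxo##
  126 .......................-o--xxo##
  123 .......................-----xo##
  120 .............--xxxx-...-----xo##
  117 ............--x####x...--o--xo#o
  114 ............-x######-..-----xo##
  111 ............-#######x..-----xo##
  108 ............x#######x..----xxooo
  105 ...........-x######o-..-x--xxo##
  102 ...-.....--xo####ooo-..-x--xxo##
   99 ...-....-xx#####ox--...-xx--xooo
   96 ...-....-x######o-.....-xx--xooo
   93 ...------#######x-.....-xx--xooo
   90 ..-x-xxxx#######-......-xx--xooo
   87 ..-xx##########o-......-xx--xooo
   84 ..-xo########ox-.......-xx--xo##
   81 ..-xx####oxxo--........-xx-xxo#o
   78 ..-xxo###o---..........-xx--xo#o
   75 ..-x-o###o-............-xx--xo#o
   72 ..-x-o###o-............-xx--xo##
   69 ..-x-o##o--...........-xxx--xo#
[... 904 characters left out ...]
  96 xxxxx-.-o#######x.....--o......-
   93 oxxxxx--o######x-.....-xx-.....-
   90 oxxxxxxo######ox-.....-xx-.....-
   87 xooxxxo##xxoxx--......-xx-.....-
   84 xxoooxx##x----.........-x-......
   81 xxxooxxo#x-............-x-......
   78 xxxxxxxx#x-............-x-.....-
   75 xxxxxxxxxx-............-x-.....-
   72 xxxxxxxxxx-............-x-......
   69 xxxxxxxxx-.............-x-......
   66 xxxxxxxxxx.............-x-......
   63 xxxxxxxxxx-............-x-......
   60 xxxxxxxxxx-............-x-......
   57 xxxxxxxxxxx-...........-x-......
   54 xxxxxxxxxxx-...........-x-.....-
   51 xxxxxxxxxxxxooo--......-x-.....-
   48 xxxxxxxxxxxxoooo---xx---x-.....-
   45 xxxxxxxxxxxxooooxxxxxxx---......
```

Three nuts are in the scoop, at (75,17), (93,13) and (114,0); the fourth fell back. To secure the front one I tilt further by pressing the heel on clear tray floor.

move_arm([
  [0,2,0,2,0],
  [0,5,0,6,0],
  [0,8,0,8,0],
  [0,10,0,9,0],
  [0,10,0,9,0],
  [0,9,0,8,0],
  [0,6,0,6,0],
  [0,3,0,4,0],
])

```text
t: 19.45
position: [521.1, 264.1, 69.5]
orientation: [[-0.998, 0.068, 0.003], [0.068, 0.998, 0.002], [-0.003, 0.002, -1.0]]
contact_force: [-1.0, 0.8, 13.6]
grip_width: 15.1
grip_force: 79.8
```

move_arm([
  [0,1,0,2,0],
  [0,1.5,0,1.5,0],
  [0,2,0,1.5,0],
  [0,2.5,0,1.5,0],
  [0,2.5,0,1.5,0],
  [0,2.5,0,1.5,0],
  [0,0.5,0,0.5,0],
  [0,0,0,0,0],
])

```text
t: 20.45
position: [508.9, 265.1, 59.7]
orientation: [[-0.998, 0.068, 0.003], [0.068, 0.998, 0.002], [-0.003, 0.002, -1.0]]
contact_force: [-1.4, 2.2, 9.6]
grip_width: 14.8
grip_force: 79.2
```

```bash
python3 go.py -3.9
python3 - <<'E'
from asc import *
for n in("scene","top"): print(n);asc([567.4,256],-3.87,[-30,132],[-45,45],20,3,n)
E
```

```text
t 20.45 pos [508.9 265.1  59.7] psi -3.92 turn -0.02 j [ 25.  -0. 106.   0.  74. -61.] w 14.8 gf 79.2 F [-1.4  2.2  9.6]
scene
  132 -----o-oo---o--o-o----o----o--o
  129 ---o--oo---o--o---o---ooo-o-o--
  126 ----o--o---o--------o---------o
  123 xxxxxxxxxxxxxxxxxxxxxxxxxxxxxxx
  120 xxxxxxxxxxxxxxxxxxxxxxxxxxxxxxx
  117 xxx---x-----------------x------
  114 xx-...--..-.-..-----..---..----
  111 xx.............................
  108 xx.............................
  105 xx..........................---
  102 xx..........................--x
   99 xx..........................--x
   96 xx..........................-xx
   93 xx..........................-xx
   90 xx..........................--x
   87 xx..........................-x-
   84 xx..........................-x-
   81 xx..........................-x-
   78 xx..........................-x-
   75 xx..........................---
   72 xx..........................---
   69 xx..........................--o
   66 xx..........................-xx
   63 xx..........................--x
   60 xx..........................-xx
   57 xx...............
[... 2510 characters left out ...]
##o-..-x-...-x--
   21 xxxxxxx-....-xo##ox-.-xx...-xo-
   18 xxxxxxxx...-xo##o#ox--xx...xxo-
   15 xxxxxxxx-..-o#oooo#o---x...xxo-
   12 xxxxxxxxx-.-o#oo###x---x...xxo-
    9 xxxxxxxxx-.-x####oo--.-x-..-xo-
    6 xxxxxxxxx-..-oooox--..-x-..-xo-
    3 oxxxxxxxx----oox--....-x-..-x--
    0 -oxxxxxxx-ooooo--------x-..-x--
   -3 --oxxxxxxooooooox-xxx--xx--xxo-
   -6 x--xxxxxxooooooo-------xoooxxo-
   -9 xx--oxxxxoooooo-.....-xo#ooxxo-
  -12 xxx--oxxxoooooo-.....-o##ooxxo-
  -15 xxxxxoooxxooooo-.....-###ooxxo-
  -18 xxxxxxxxxxxoooo-.....-o###xxx--
  -21 xxxxxxxxxxxoooo-......-oooxxx--
  -24 xxxxxxxxxxxxooo............xxo-
  -27 xxxxxxxxxxxx#o.............xxo-
  -30 xxxxxxxxxxxxx-.......-.....xxo-
```

Run:
```python
from tilt import *
from asc import asc
d=snap("scene");tcp=ctrl.observe()["position"]
r=np.radians(-3.87);R=np.array([[np.cos(r),-np.sin(r)],[np.sin(r),np.cos(r)]])
for f in(-12,-16,-20,-24):
    q=proj(d,pose(list(N.values())+[[-40,0,2],[-40,0,0]],tcp,f,-3.9)); L=pose([[35,0,1],[-40,0,0]],tcp,f,-3.9)
    print(f,L[:,2].round(1),{k:((ray(d,v,20)[:2]-[567.4,256])@R).round().astype(int).tolist() for k,v in zip(list(N)+["floorback"],q)})
asc([567.4,256],-3.87,[-135,-20],[-45,45],14,3,"scene")
```

```text
-12 [15.6 -0.9] {'lipL': [62, 27], 'lipR': [62, -15], 'bL': [-27, 37], 'bR': [-27, -30], 'sL': [18, 35], 'sR': [18, -33], 'floorback': [-1, 9]}
-16 [24.   2.4] {'lipL': [61, 25], 'lipR': [61, -17], 'bL': [-25, 36], 'bR': [-25, -31], 'sL': [16, 34], 'sR': [16, -35], 'floorback': [2, 8]}
-20 [32.7  6.1] {'lipL': [59, 24], 'lipR': [59, -19], 'bL': [-24, 36], 'bR': [-24, -32], 'sL': [13, 33], 'sR': [13, -37], 'floorback': [5, 8]}
-24 [41.6 10.2] {'lipL': [56, 22], 'lipR': [56, -21], 'bL': [-24, 35], 'bR': [-24, -32], 'sL': [10, 31], 'sR': [10, -38], 'floorback': [6, 7]}
  -20 xx---xoooxxoooooooxxxxxxxx----x
  -23 xx-.--xoxxxoooooooox-x-xx-..--x
  -26 xx-.---x--xoooooooo-------...-x
  -29 xx-..--xxxoooooooo...........-x
  -32 xx-...-oooooooooo-...........-o
  -35 xx-....-o##oooooo-...........-x
  -38 xx......ooooooooo-...........-x
  -41 xx.......---oooooo...........-x
  -44 xx..........-ooooo...........-x
  -47 xx-.........-ooooo...........-x
  -50 xx...........ooooo...........-o
  -53 xx...........ooooo...........--
  -56 xx-..........ooooo-..........-x
  -59 xx-..........ooooo-........
[... 254 characters left out ...]
oooo-.........--
  -83 xx............ooooo-.........-x
  -86 xx-...........oooooo.........-x
  -89 xx-..........-oooooo-........-x
  -92 xx..........-xooooooo-.......-x
  -95 xx..........xxooooooox-......-x
  -98 xx........-xxxoooooooxx-.....-o
 -101 xx........-xxxxoooooooxx-....-o
 -104 xx........-xxxxoooooooxxx....-x
 -107 xx........-xxxxoooooooxxx-...-x
 -110 xx........-xxxxoooooooxxxx...-x
 -113 xx........-xxxxxooooooxxxx...-x
 -116 xx-.......-xxxxxooooooxxxx-..-x
 -119 xx-.......-xxxxxoooooooxxxx.--x
 -122 xx--.-...-xxxxxxoooooooxxxxx---
 -125 xx--------xxxxxxoooooooxxxxxxxx
 -128 xx----xxxxxxxxxx#ooooo#xxxxxxxx
 -131 xx---xxxxxxxxxxx#ooooo#xxxxxxxx
 -134 xx--xxxxxxxxxxxx#ooooooxxxxxxxx
```

The tilt is about 18° nose-up and the three nuts are settled in the back of the pan. I'll now ease the grip slowly so the nose sinks flat on the tray floor, which also shows how the grip force follows the opening value.

move_arm([
  [0.15,0,0,0,0],
  [0.16,0,0,0,0],
], squeeze=20)

```text
t: 20.9
position: [508.9, 265.1, 59.7]
orientation: [[-0.998, 0.068, 0.003], [0.068, 0.998, 0.002], [-0.003, 0.002, -1.0]]
contact_force: [-1.7, 2.4, 9.2]
grip_width: 15.0
grip_force: 79.2
```

move_arm([
  [0.168,0,0,0,0],
  [0.172,0,0,0,0],
])

```text
t: 21.15
position: [508.9, 265.1, 59.7]
orientation: [[-0.998, 0.068, 0.003], [0.068, 0.998, 0.002], [-0.003, 0.002, -1.0]]
contact_force: [-0.8, 2.7, 10.1]
grip_width: 14.9
grip_force: 78.5
```

move_arm([
  [0.174,0,0,0,0],
  [0.176,0,0,0,0],
])

```text
t: 21.4
position: [508.8, 265.1, 59.4]
orientation: [[-0.998, 0.068, 0.003], [0.068, 0.998, 0.002], [-0.003, 0.002, -1.0]]
contact_force: [-0.7, 3.4, 8.2]
grip_width: 15.3
grip_force: 58.3
```

move_arm([
  [0.178,0,0,0,0],
])

```text
t: 21.52
position: [508.7, 265.0, 59.3]
orientation: [[-0.998, 0.068, 0.003], [0.068, 0.998, 0.002], [-0.003, 0.002, -1.0]]
contact_force: [-1.3, 2.9, 7.7]
grip_width: 15.3
grip_force: 48.1
```

move_arm([
  [0.18,0,0,0,0],
])

```text
t: 21.65
position: [508.6, 264.9, 59.1]
orientation: [[-0.998, 0.069, 0.002], [0.069, 0.998, 0.001], [-0.002, 0.002, -1.0]]
contact_force: [-0.6, 2.5, 6.0]
grip_width: 15.5
grip_force: 38.0
```

move_arm([
  [0.182,0,0,0,0],
])

```text
t: 21.78
position: [508.4, 264.8, 58.9]
orientation: [[-0.998, 0.069, 0.002], [0.069, 0.998, 0.001], [-0.002, 0.001, -1.0]]
contact_force: [-0.3, 1.6, 3.5]
grip_width: 15.4
grip_force: 27.7
```

The grip force follows the opening finely, at about 5 N per 0.001. I raise the hand to a height where the floor stops the nose near level, then let it sink.

move_arm([
  [0.176,0,0,0,0],
  [0.176,0,0,-5,0],
  [0.176,0,0,-8,0],
  [0.176,0,0,-4,0],
  [0.18,0,0,0,0],
  [0.183,0,0,0,0],
  [0.184,0,0,0,0],
])

```text
t: 22.65
position: [508.1, 264.2, 74.9]
orientation: [[-0.998, 0.069, -0.0], [0.069, 0.998, -0.0], [0.0, -0.0, -1.0]]
contact_force: [-1.0, -0.7, -1.3]
grip_width: 15.7
grip_force: 16.8
```

```bash
cat > st.py <<'E'
from h import *
s=ctrl.observe(); print(round(s["t"],2),s["position"].round(1),"gf",round(s["grip_force"],1),"F",s["contact_force"].round(1),"M",s["wrist_torque"].round(3))
E
python3 st.py
```

```text
22.65 [508.1 264.2  74.9] gf 16.8 F [-1.  -0.7 -1.3] M [-0.026  0.155 -0.031]
```

move_arm([
  [0.185,0,0,0,0],
])

```text
t: 22.78
position: [508.1, 264.3, 75.0]
orientation: [[-0.998, 0.069, -0.0], [0.069, 0.998, -0.0], [0.0, -0.0, -1.0]]
contact_force: [-0.0, 0.7, -1.5]
grip_width: 15.8
grip_force: 11.7
```

```bash
python3 st.py
```

```text
22.77 [508.1 264.3  75. ] gf 11.7 F [-0.   0.7 -1.5] M [-0.028  0.146  0.022]
```

move_arm([
  [0.186,0,0,0,0],
])

```text
t: 22.9
position: [508.2, 264.3, 75.1]
orientation: [[-0.998, 0.069, 0.0], [0.069, 0.998, -0.0], [-0.0, -0.0, -1.0]]
contact_force: [-0.5, -0.1, 0.3]
grip_width: 15.8
grip_force: 7.5
```

```bash
python3 st.py
```

```text
22.9 [508.2 264.3  75.1] gf 7.5 F [-0.5 -0.1  0.3] M [-0.062  0.062  0.03 ]
```

```bash
python3 st.py
python3 - <<'E'
from tilt import *
from asc import asc
d=snap("scene");tcp=ctrl.observe()["position"]
r=np.radians(-3.87);R=np.array([[np.cos(r),-np.sin(r)],[np.sin(r),np.cos(r)]])
for f in(-18,-10,-4,0,3):
    q=proj(d,pose(list(N.values())+[[-40,0,2],[-40,0,0]],tcp,f,-3.9)); L=pose([[35,0,1],[-40,0,0]],tcp,f,-3.9)
    print(f,L[:,2].round(1),{k:((ray(d,v,20)[:2]-[567.4,256])@R).round().astype(int).tolist() for k,v in zip(list(N)+["floorback"],q)})
for n in("scene","top"):print(n);asc([567.4,256],-3.87,[-50,75],[-45,45],20,3,n)
E
```

```text
22.9 [508.2 264.3  75.1] gf 7.5 F [-0.5 -0.1  0.3] M [-0.062  0.062  0.03 ]
-18 [43.8 19.7] {'lipL': [49, 21], 'lipR': [49, -23], 'bL': [-38, 33], 'bR': [-38, -36], 'sL': [3, 30], 'sR': [2, -41], 'floorback': [-8, 4]}
-10 [27.1 13.1] {'lipL': [52, 24], 'lipR': [52, -18], 'bL': [-40, 33], 'bR': [-40, -35], 'sL': [7, 32], 'sR': [7, -37], 'floorback': [-14, 5]}
-4 [15.3  9.1] {'lipL': [52, 26], 'lipR': [52, -16], 'bL': [-43, 34], 'bR': [-43, -34], 'sL': [8, 33], 'sR': [8, -35], 'floorback': [-20, 6]}
0 [8. 7.] {'lipL': [51, 27], 'lipR': [51, -14], 'bL': [-46, 34], 'bR': [-46, -33], 'sL': [9, 34], 'sR': [9, -33], 'floorback': [-24, 7]}
3 [2.7 5.7] {'lipL': [49, 28], 'lipR': [49, -13], 'bL': [-48, 35], 'bR': [-48, -33], 'sL': [9, 35], 'sR': [9, -32], 'floorback': [-27, 7]}
scene
   75 xx..........................-xx
   72 xx..........................-xx
   69 xx..........................-xx
   66 xx..........................-xx
   63 xx..........................-xx
   60 xx..........................-xx
   57 xx..........................-xx
   54 xx..........................-xx
   51 xx...
[... 2180 characters left out ...]
##ox-.-x-...-xo-
    3 xxxxxxxo-..-xooxx--..-xx-..-x--
    0 oxxxxxxx----oo---....-xxxoxxx--
   -3 -xxxxxxx-ooooo--------xxoooxxo-
   -6 --xxxxxoooooooox-xxx--xxoooxxo-
   -9 xo-oxxxoooooooo------xxooooxxo-
  -12 xxxooxxxooooooo.....-oo##ooxxo-
  -15 xxxxxxxxxooooo-......-o#ooxxxo-
  -18 xxxxxxxxxooooo-.......-----xx--
  -21 xxxxxxxxxxoooo-............xx--
  -24 xxxxxxxxxxoooo-............xxo-
  -27 xxxxxxxxxxxooo.............xxo-
  -30 xxxxxxxxxxxooo...--xx-.....xxo-
  -33 xxxxxxxxxxxx#x--xxxxxx.....xxo-
  -36 xxxxxxxxxxxxxxxxxxxxxx.....xxo-
  -39 xxxxxxxxxxxxxxxxxxxxxx.....-xo-
  -42 xxxxxxxxxxxxxxxxxxxxxx.....-x--
  -45 xxxxxxxxxxxxxxxxxxxxxx.....-xo-
  -48 xxxxxxxxxxxxxxxxxxxxxx.....xxo-
```

move_arm([
  [0.1865,0,0,0,0],
])

```text
t: 23.18
position: [508.2, 264.3, 75.2]
orientation: [[-0.998, 0.069, 0.0], [0.069, 0.998, 0.0], [-0.0, 0.0, -1.0]]
contact_force: [0.1, 1.0, -1.0]
grip_width: 16.1
grip_force: 5.4
```

```bash
cat > phi.py <<'E'
# tilt estimate: match rendered pan edges to scene + top image gradients
from tilt import *
import sys
LN=[([35,21,2],[35,-21,2]),([-40,33,30],[13,33,30]),([-40,-33,30],[13,-33,30]),([-40,33,30],[-40,-33,30]),([-38,31,2],[-38,-31,2]),([13,33,30],[13,33,2]),([13,-33,30],[13,-33,2])]
def phi(names=("scene",),rng=range(-30,60,2),psi=-3.9,z0=0):
    tcp=np.array(ctrl.observe()["position"]); best=[]
    ims=[]
    for n in names:
        d=snap(n); g=cv2.GaussianBlur(cv2.cvtColor(d["color"],cv2.COLOR_RGB2GRAY).astype(np.float32),(0,0),0.8)
        ims.append((d,np.hypot(cv2.Sobel(g,5,1,0),cv2.Sobel(g,5,0,1))))
    for f in rng:
        sc=0
        for d,G_ in ims:
            for a,b in LN:
                p=np.linspace(a,b,30); q=proj(d,pose(p,tcp+np.array([0,0,z0]),f,psi)).astype(np.float32)
                sc+=np.minimum(cv2.remap(G_,q[:,:1],q[:,1:],1),120).mean()
        best.append((sc,f))
    best.sort(reverse=True); return [(f,round(float(s))) for s,f in best[:4]]
if __name__=="__main__":
    print("phi",phi())
E
python3 st.py; python3 phi.py
```

```text
23.18 [508.2 264.3  75.2] gf 5.4 F [ 0.1  1.  -1. ] M [-0.054  0.038 -0.007]
phi [(-14, 571), (-12, 567), (-16, 561), (-18, 553)]
```

move_arm([
  [0.187,0,0,0,0],
])

```text
t: 23.35
position: [508.2, 264.3, 75.1]
orientation: [[-0.998, 0.069, 0.0], [0.069, 0.998, 0.0], [-0.0, 0.0, -1.0]]
contact_force: [0.5, 0.0, -0.3]
grip_width: 15.8
grip_force: 4.0
```

```bash
python3 st.py; python3 phi.py
```

```text
23.35 [508.2 264.3  75.1] gf 4.0 F [ 0.5  0.  -0.3] M [-0.021  0.032 -0.   ]
phi [(-14, 572), (-12, 570), (-16, 560), (-10, 553)]
```

move_arm([
  [0.178,0,0,0,0],
  [0.178,0,0,-5,0],
  [0.178,-4,0,-6,0],
  [0.178,-8,0,-1,0],
  [0.178,-10,0,0,0],
  [0.178,-8,0,0,0],
  [0.182,-4,0,0,0],
  [0.185,0,0,0,0],
])

```text
t: 24.4
position: [542.2, 261.9, 86.8]
orientation: [[-0.998, 0.069, -0.0], [0.069, 0.998, -0.0], [0.0, -0.0, -1.0]]
contact_force: [-0.5, -0.2, -2.4]
grip_width: 15.9
grip_force: 11.8
```

```bash
python3 st.py; python3 phi.py
```

```text
24.4 [542.2 261.9  86.8] gf 11.8 F [-0.5 -0.2 -2.4] M [-0.019  0.099 -0.005]
phi [(-6, 569), (8, 568), (-8, 567), (-4, 565)]
```

move_arm([
  [0.186,0,0,0,0],
])

```text
t: 24.58
position: [541.9, 262.0, 87.1]
orientation: [[-0.998, 0.069, 0.0], [0.069, 0.998, -0.0], [-0.0, -0.0, -1.0]]
contact_force: [0.4, -0.4, -1.2]
grip_width: 16.0
grip_force: 6.8
```

```bash
python3 st.py; python3 phi.py
python3 - <<'E'
from asc import asc
for n in("scene","top"):print(n);asc([567.4,256],-3.87,[-60,110],[-45,45],20,3,n)
E
```

```text
24.57 [541.9 262.   87.1] gf 6.8 F [ 0.4 -0.4 -1.2] M [-0.003  0.03   0.049]
phi [(10, 573), (8, 572), (-4, 566), (-6, 566)]
scene
  110 xx.............................
  107 xx...........................--
  104 xx..........................---
  101 xx..........................---
   98 xx..........................--x
   95 xx..........................---
   92 xx..........................---
   89 xx..........................--x
   86 xx..........................-x-
   83 xx..........................---
   80 xx..........................---
   77 xx..........................-o-
   74 xx..........................---
   71 xx..........................---
   68 xx..........................---
   65 xx..........................---
   62 xx..........................---
   59 xx..........................---
   56 xx..........................-x-
   53 xx---...................-...---
   50 xx---...................--..---
   47 xx---............-----..--..---
   44 xx---...........--xxx--.-x..---
   41 xx---..........-xx###o---x-.---
   38 xx--x-.........x######x--xx----
   35 xx--x-.......
[... 2666 characters left out ...]
xxxxxx-oo##oxxo-
   -7 xxxxxxxxxxxxxxxxxxxxxoo##ooxxo-
  -10 xxxxxxxxxxxxxxxxxxxxx####ooxxo-
  -13 xxxxxxxxxxxxxxxxxxxxx#####oxxo-
  -16 xxxxxxxxxxxxxxxxxxxx--ooooxxxo-
  -19 xxxxxxxxxxxxxxxxxx-........xx--
  -22 xxxxxxxxxxxxxxxx-..........xx--
  -25 xxxxxxxxxxxxxxxx...........xxo-
  -28 xxxxxxxxxxxxxxxx...........xxo-
  -31 xxxxxxxxxxxxxxxx-..........xxo-
  -34 xxxxxxxxxxxxxxxxx..........xxo-
  -37 xxxxxxxxxxxxxxxxx-.........xxo-
  -40 xxxxxxxxxxxxxxxxxx.........xxo-
  -43 xxxxxxxxxxxxxxxxxx-........-x--
  -46 xxxxxxxxxxxxxxxxxxx........xxo-
  -49 xxxxxxxxxxxxxxxxxxx-.......xxo-
  -52 xxxxxxxxxxxxxxxxxxx-.......xxo-
  -55 xxxxxxxxxxxxxxxxxxxx-......xxo-
  -58 xxxxxxxxxxxxxxxxxxxx-......xxo-
```

move_arm([
  [0.184,0,0,0,0],
  [0.178,0,0,0,0],
  [0.178,0,0,-2,0],
])

```text
t: 25.1
position: [541.9, 261.9, 88.9]
orientation: [[-0.998, 0.069, -0.0], [0.069, 0.998, -0.0], [0.0, -0.0, -1.0]]
contact_force: [-0.8, -1.1, -1.7]
grip_width: 15.7
grip_force: 19.7
```

```bash
python3 st.py; python3 phi.py
python3 - <<'E'
from tilt import *
from asc import asc
d=snap("scene");tcp=ctrl.observe()["position"]
r=np.radians(-3.87);R=np.array([[np.cos(r),-np.sin(r)],[np.sin(r),np.cos(r)]])
for f in(-6,0,5,10):
    q=proj(d,pose(list(N.values())+[[-40,0,2],[-40,0,0]],tcp,f,-3.9)); L=pose([[35,0,1],[-40,0,0]],tcp,f,-3.9)
    print(f,L[:,2].round(1),{k:((ray(d,v,20)[:2]-[567.4,256])@R).round().astype(int).tolist() for k,v in zip(list(N)+["floorback"],q)})
for n in("scene",):print(n);asc([567.4,256],-3.87,[-20,110],[-45,45],20,3,n)
E
```

```text
25.1 [541.9 261.9  88.9] gf 19.7 F [-0.8 -1.1 -1.7] M [0.013 0.07  0.023]
phi [(-2, 568), (0, 566), (12, 546), (2, 543)]
-6 [33.2 24.4] {'lipL': [77, 23], 'lipR': [77, -20], 'bL': [-18, 31], 'bR': [-18, -38], 'sL': [33, 30], 'sR': [33, -40], 'floorback': [6, 3]}
0 [22. 21.] {'lipL': [76, 25], 'lipR': [75, -17], 'bL': [-22, 32], 'bR': [-22, -37], 'sL': [34, 32], 'sR': [34, -37], 'floorback': [0, 4]}
5 [13.4 19. ] {'lipL': [73, 26], 'lipR': [73, -15], 'bL': [-25, 32], 'bR': [-25, -36], 'sL': [33, 33], 'sR': [33, -35], 'floorback': [-6, 4]}
10 [ 5.6 17.6] {'lipL': [69, 28], 'lipR': [69, -13], 'bL': [-29, 33], 'bR': [-29, -36], 'sL': [31, 34], 'sR': [31, -34], 'floorback': [-13, 4]}
scene
  110 xx.............................
  107 xx...........................--
  104 xx..........................---
  101 xx..........................---
   98 xx..........................--o
   95 xx..........................---
   92 xx..........................---
   89 xx..........................--o
   86 xx..........................---
   83 xx..........................-x-
   80 xx..................
[... 565 characters left out ...]
x#######--xxx---
   32 xx----........-x#######x-xx----
   29 xx---.........-x#######x-xx---x
   26 xx---..........-######o--xx----
   23 xx---.........-x#####oo--xx----
   20 xx--------...-xx#####o---xx----
   17 xx-x--xxxx-..-x######o-.-xx----
   14 xx--xx####-..-o######o-.-xx---o
   11 xx--xx####x-.-o######o-.-xx----
    8 xx--xx####o-.-x######x-.-xx----
    5 xx--xx#####---x#####ox---xx---x
    2 xx---x#####xxxxo###ooxxxxxx---x
   -1 xx.--x#####xxooooooxxxxxxxx----
   -4 xx..-x####oxoooooooxxxxxxxx----
   -7 xx..-xo##ooxoo##oooxxxxxxxx---x
  -10 xx..--xoooxxoooooooxxxxxxxx---o
  -13 xx...-xxxxxxooooooooxxxxxxx----
  -16 xx...-xxxxxxooooooooxx--xx-----
  -19 xx...-xxxxxxooooooo-.......----
```

The pan is level to within a few degrees with three nuts at mid-to-back. I take a firm grip, lift and carry gently to the cup.

move_arm([
  [0,0,0,0,0],
  [0,0,0,-8,0],
  [0,0,0,-18,0],
  [0,0,0,-24,0],
  [0,0,0,-20,0],
  [0,0,0,-12,0],
  [0,0,0,-6,0],
], squeeze=60)

```text
t: 26.12
position: [542.2, 262.0, 177.9]
orientation: [[-0.998, 0.069, 0.001], [0.069, 0.998, 0.0], [-0.001, 0.0, -1.0]]
contact_force: [0.6, -0.2, -2.2]
grip_width: 15.1
grip_force: 58.8
```

move_arm([
  [0,0,-8,0,0],
  [0,1,-16,0,0],
  [0,1,-26,0,0],
  [0,2,-36,0,0],
  [0,2,-44,0,0],
  [0,2,-46,0,0],
  [0,2,-46,0,0],
  [0,2,-46,0,0],
])

```text
t: 27.12
position: [510.6, -6.8, 176.5]
orientation: [[-0.998, 0.069, -0.001], [0.069, 0.998, -0.0], [0.001, -0.0, -1.0]]
contact_force: [1.2, -1.6, -1.7]
grip_width: 15.5
grip_force: 58.9
```

move_arm([
  [0,2,-46,0,0],
  [0,2,-46,0,0],
  [0,2,-46,0,0],
  [0,2,-40,0,0],
  [0,1,-32,0,0],
  [0,1,-22,0,0],
  [0,0.6,-14,0,0],
  [0,0,-6,0,0],
])

```text
t: 28.12
position: [483.2, -255.9, 176.8]
orientation: [[-0.998, 0.07, -0.0], [0.07, 0.998, 0.0], [0.0, 0.0, -1.0]]
contact_force: [0.0, 0.2, -2.1]
grip_width: 15.3
grip_force: 58.8
```

```bash
python3 st.py; python3 go.py -3.9 484,-256,176; python3 phi.py
python3 - <<'E'
from asc import asc
for n in("scene","top"):print(n);asc([558,-261],-3.9,[-70,70],[-48,48],115,3,n)
E
```

```text
28.12 [ 483.2 -255.9  176.8] gf 58.8 F [ 0.   0.2 -2.1] M [-0.055  0.094 -0.024]
t 28.12 pos [ 483.2 -255.9  176.8] psi -4.0 turn -0.1 j [ -31.   -8.  102.    0.   86. -117.] w 15.3 gf 58.8 F [ 0.   0.2 -2.1]
484,-256,176 tool shift -0.8 -0.1 0.8 rows>= 1
phi [(-6, 599), (-4, 598), (-2, 561), (0, 543)]
scene
   70 oooooooooooo####oooxxxxxxxx######
   67 ooooooooooooo###oooxxxxxxxx######
   64 ooooooooooooooo#oooxxxxxxxx######
   61 ooooooooooooooooooooxxxxxxxo#####
   58 ooooooooo------oooooxxxxxxxo#####
   55 oooo---ooooo-----oooxxxxxxxo#####
   52 ooo--oooooooooooo--ooxxxxxxo#####
   49 o---oooooooooooooo----xxxxxx#####
   46 ----ooooooooooooooo----xxxxx#####
   43 ----ooooooooooo##oooo---xxxx#####
   40 ----ooooooooooo####ooo--xxxx#####
   37 ---oooooooooooooooooooo-oxxx#####
   34 ---oooooooooooooooooooo--xxxo####
   31 ---ooooooox--------------oxxo####
   28 -oooooooox----------------xxo####
   25 -oooooooo---.........-----xxoo###
   22 oooooooo----...........----xoo###
   19 ooooooox----...........----xxo###
   16 ooooooo---..............---xx####
   13 ooooooo---..............
[... 2273 characters left out ...]
..-xxxxxxxxxxxxxxxxx
  -20 -----ox-.--x---xxxxxxxxxxxxxxxxxx
  -23 -----ox--xo##xxxxxxxxxxxxxxxxxxxx
  -26 o----ox-xo####xxxxxxxxxxxxxxxxxxx
  -29 oo---ox-x#####xxxxxxxxxxxxxxxxxxx
  -32 oo---ox-x####xxxxxxxxxxxxxxxxxxxx
  -35 #oo--ox-xx##oxxxxxxxxxxxxxxxxxxxx
  -38 ##oo-oxxxxxxxxxxxxxxxxxxxxxxxxxxx
  -41 ##oooxxxxxxxxxxxxxxxxxxxxxxxxxxxx
  -44 o###oxxxxxxxxxxxxxxxxxxxxxxxxxxxx
  -47 oo###oxxxxxxxxxxxxxxxxxxxxxxxxxxx
  -50 oooo#oxxxxxxxxxxxxxxxxxxxxxxxxxxx
  -53 ooooo#xxxxxxxxxxxxxxxxxxxxxxxxxxx
  -56 ooooooxxxxxxxxxxxxxxxxxxxxxxxxxxx
  -59 ooooooxxxxxxxxxxxxxxxxxxxxxxxxxxx
  -62 ooooooxxxxxxxxxxxxxxxxxxxxxxxxxxx
  -65 ooooooxxxxxxxxxxxxxxxxxxxxxxxxxxx
  -68 oooooo#xxxxxxxxxxxxxxxxxxxxxxxxxx
```

The lip is at +34 mm over the cup, about 18 mm above the rim, with φ ≈ −5° and the nuts at the back of the pan. I ease the grip so the nose sinks slowly into the mouth.

move_arm([
  [0.178,0,0,0,0],
  [0.182,0,0,0,0],
  [0.184,0,0,0,0],
  [0.185,0,0,0,0],
], squeeze=20)

```text
t: 28.78
position: [483.8, -255.1, 177.2]
orientation: [[-0.998, 0.069, 0.0], [0.069, 0.998, -0.0], [-0.0, -0.0, -1.0]]
contact_force: [0.7, -0.2, -1.6]
grip_width: 15.9
grip_force: 12.0
```

```bash
python3 st.py; python3 phi.py
```

```text
28.77 [ 483.8 -255.1  177.2] gf 12.0 F [ 0.7 -0.2 -1.6] M [ 0.014  0.066 -0.078]
phi [(-6, 614), (-4, 596), (-2, 557), (-8, 552)]
```

move_arm([
  [0.186,0,0,0,0],
])

```text
t: 28.95
position: [483.7, -255.3, 177.1]
orientation: [[-0.998, 0.069, -0.0], [0.069, 0.998, -0.0], [0.0, -0.0, -1.0]]
contact_force: [0.6, -0.9, -1.9]
grip_width: 15.5
grip_force: 6.8
```

```bash
python3 st.py; python3 phi.py
```

```text
28.95 [ 483.7 -255.3  177.1] gf 6.8 F [ 0.6 -0.9 -1.9] M [0.004 0.078 0.018]
phi [(-4, 592), (-6, 576), (-2, 559), (0, 536)]
```

move_arm([
  [0.186,0,0,0,0],
  [0.186,0,0,0,0],
])

```text
t: 29.25
position: [483.7, -255.3, 177.1]
orientation: [[-0.998, 0.069, -0.0], [0.069, 0.998, 0.0], [0.0, 0.0, -1.0]]
contact_force: [-1.1, 0.3, -1.7]
grip_width: 16.1
grip_force: 6.9
```

```bash
python3 st.py; python3 phi.py
```

```text
29.25 [ 483.7 -255.3  177.1] gf 6.9 F [-1.1  0.3 -1.7] M [ 0.022  0.079 -0.075]
phi [(4, 629), (6, 623), (2, 562), (8, 561)]
```

move_arm([
  [0.1863,0,0,0,0],
])

```text
t: 29.42
position: [483.7, -255.3, 177.1]
orientation: [[-0.998, 0.069, -0.0], [0.069, 0.998, -0.0], [0.0, -0.0, -1.0]]
contact_force: [-0.7, -0.1, -2.3]
grip_width: 15.9
grip_force: 5.3
```

```bash
python3 st.py; python3 phi.py
```

```text
29.43 [ 483.7 -255.3  177.1] gf 5.3 F [-0.7 -0.1 -2.3] M [-0.019  0.095 -0.035]
phi [(6, 638), (4, 616), (8, 575), (2, 559)]
```

The slip is slow and controllable: φ is about 6° and the lip is at rim height inside the mouth. I keep easing it while advancing the hand.

move_arm([
  [0.1863,-4,0,-2,0],
  [0.1863,-4,0,-2,0],
])

```text
t: 29.72
position: [492.0, -255.8, 181.4]
orientation: [[-0.998, 0.069, 0.0], [0.069, 0.998, -0.0], [-0.0, -0.0, -1.0]]
contact_force: [0.1, -0.4, -2.5]
grip_width: 15.8
grip_force: 5.4
```

```bash
python3 st.py; python3 phi.py
```

```text
29.73 [ 492.  -255.8  181.4] gf 5.4 F [ 0.1 -0.4 -2.5] M [-0.035  0.035 -0.049]
phi [(12, 656), (10, 630), (14, 603), (16, 551)]
```

move_arm([
  [0.1863,-5,0,-1.5,0],
  [0.1863,-5,0,-1.5,0],
])

```text
t: 30.02
position: [502.0, -256.5, 184.2]
orientation: [[-0.998, 0.069, -0.0], [0.069, 0.998, 0.0], [0.0, 0.0, -1.0]]
contact_force: [0.3, -0.6, -1.9]
grip_width: 16.1
grip_force: 5.4
```

```bash
python3 st.py; python3 phi.py
```

```text
30.02 [ 502.  -256.5  184.2] gf 5.4 F [ 0.3 -0.6 -1.9] M [-0.026  0.062 -0.009]
phi [(14, 689), (16, 669), (18, 626), (20, 593)]
```

move_arm([
  [0.1866,-4,0,-1,0],
  [0.1866,-5,0,-1,0],
])

```text
t: 30.32
position: [510.9, -257.1, 186.2]
orientation: [[-0.998, 0.069, 0.0], [0.069, 0.998, -0.0], [-0.0, -0.0, -1.0]]
contact_force: [0.2, -0.9, -1.9]
grip_width: 16.0
grip_force: 3.8
```

```bash
python3 st.py; python3 phi.py
```

```text
30.32 [ 510.9 -257.1  186.2] gf 3.8 F [ 0.2 -0.9 -1.9] M [0.031 0.098 0.002]
phi [(18, 675), (20, 665), (22, 623), (16, 583)]
```

move_arm([
  [0.1868,-5,0,0,0],
  [0.1868,-5,0,0,0],
])

```text
t: 30.62
position: [520.9, -257.8, 186.1]
orientation: [[-0.998, 0.069, -0.0], [0.069, 0.998, 0.0], [0.0, 0.0, -1.0]]
contact_force: [0.5, -0.3, -2.1]
grip_width: 15.8
grip_force: 2.8
```

```bash
python3 st.py; python3 phi.py;  python3 - <<'E'
from asc import asc
for n in("scene",):print(n);asc([558,-261],-3.9,[-70,60],[-48,48],100,3,n)
E
```

```text
30.62 [ 520.9 -257.8  186.1] gf 2.8 F [ 0.5 -0.3 -2.1] M [ 0.011  0.086 -0.087]
phi [(26, 701), (24, 696), (28, 634), (22, 607)]
scene
   60 ooooooooooooooooo####oooxxxxxxxxo
   57 oooooooooooooooooo####ooxxxxxxxxx
   54 oooooooooooooooooooo##oooxxxxxxxx
   51 oooooooooooooooooooooooooxxxxxxxx
   48 oooooooooooooooo---ooooooxxxxxxxx
   45 ooooooooooo-ooooo-----ooooxxxxxxx
   42 oooooooo---ooooooooooo--ooxxxxxxx
   39 oooooo----ooooooooooooo---oxxxxxx
   36 ooooo----oooooooo####oooo--oxxxxx
   33 oooo------oooooooo#####ooo--oxxxx
   30 ooo-------------xo#######oo---xxx
   27 ooo--------------xx#######oo--xxx
   24 ooo---------------x#######ooo-oxx
   21 oo----------------xx#######oo--xx
   18 oo-----------------xo######ooo-ox
   15 oo------------------x#######oo-ox
   12 oo-------------------x######oo-ox
    9 o---------------------o#####ooo-o
    6 oooo-------------------oo###ooo-o
    3 o-oox-------------------xoooooooo
    0 o-ooxxxx----------------xxxoooooo
   -3 o-ooxxxxxx---------------xxxxxoox
   -6 o-ooxxxxxxx--------------xxxxxxxx
   -9 o-oooxxxxxxx--------------xxxxxxx
  -12 o--ooxxxxxxx--------------xxxxxxx
  -15 o--ooxxxxxxx--------------xxxxxxx
  -18 oo-oooxxxxxxx--------------xxxxxx
  -21 oo--ooxxxxxxx--------------xxxxxx
  -24 ooo--ooxxxxxx---------------xxxxx
  -27 ooo--ooxxxxxxx--------------xxxxx
  -30 oooo-ooxxxxxxx--------------xxxxx
  -33 ooooooooxxxxxx---------------xxxx
  -36 ooooooooxxxxxxx--------------xxxx
  -39 ooooooooxxxxxxx--------------xxxx
  -42 ######ooxxxxxxxx--------------xxx
  -45 #######oxxxxxxxx--------------xxx
  -48 #######ooxxxxxxx---------------xx
  -51 ########oxxxxxxxx--------------xx
  -54 #########xxxxxxxx--------------xx
  -57 #########oxxxxxxx--------------xx
  -60 ooo######ooxxxxxxx---xxxxooxxxxxx
  -63 oooooo####ooxxxxxxxxxxxoo#oooooxx
  -66 ooooooo######ooxxxxxxxxxoo####ooo
  -69 ooooooooo######ooxxxxxxxxoooo##oo
```

The pan looks empty at φ ≈ 26°. I grip, lift clear and check the cup.

move_arm([
  [0.178,0,0,0,0],
  [0.178,0,0,-20,0],
  [0.178,0,0,-40,0],
  [0.178,0,30,-20,0],
  [0.178,0,45,0,0],
  [0.178,0,45,0,0],
  [0.178,0,45,0,0],
  [0.178,0,30,0,0],
])

```text
t: 31.72
position: [534.0, -61.6, 268.0]
orientation: [[-0.998, 0.068, 0.002], [0.068, 0.998, -0.0], [-0.002, -0.0, -1.0]]
contact_force: [1.0, 0.3, -0.8]
grip_width: 15.7
grip_force: 20.1
```

```bash
python3 st.py;  python3 phi.py
python3 - <<'E'
from asc import asc
for n in("scene","top"):print(n);asc([558,-261],-3.9,[-60,60],[-60,60],60,3,n)
print("tray");asc([567.4,256],-3.87,[-135,135],[-48,48],14,4,"top")
print("tray");asc([567.4,256],-3.87,[-135,135],[-48,48],14,4,"scene")
E
```

```text
31.73 [534.  -61.6 268. ] gf 20.1 F [ 1.   0.3 -0.8] M [-0.001 -0.023  0.002]
phi [(28, 634), (26, 626), (24, 600), (22, 570)]
scene
   60 ##ooooooooooooooooooooooooooo###ooooxxxxx
   57 #ooooooooooooooooooooooooooooo####oooxxxx
   54 ooooooooooooooooooooooooooooooo####oooxxx
   51 oooooooooooooooooooooooooooooooo####oooxx
   48 ooooooooooooooooooooooooooooooooo###oooox
   45 ooooooooooooooooooooooooooooooooo####ooox
   42 ooooooooooooooooooooooooooooooooo#####ooo
   39 oooooooooooooooooooooooooooooooooo#####oo
   36 ooooooooooooooooooooooooooooooooooo####oo
   33 oooooooooooooooooooooooooooooooooooo####o
   30 ooooooooooooooooooooooooooooooooooooo###o
   27 ooooooooooooooooooooooooooooooooooooooo#o
   24 ooooooooooooooooooooooooooooooooooooooooo
   21 oooooooooooooooooooooooooooooooooooo-oooo
   18 ooooooooooooooooooooooooooooo-oooooo-----
   15 oooooooooooooooooooooooooooooooooooooooo-
   12 ooooooooooooooooooooooooo-ooooooooooooooo
    9 oooooooooooooooooooooooo-ooooo#oooooooooo
    6 ooooooooooooooooooooooo-oooo#####ooooo###
    3 oooooooooooooooooooooo-oooo######oooooo##
    0 o
[... 6634 characters left out ...]
49 ox-...................-xx
  -53 ox-...................-xx
  -57 ox-...................-xx
  -61 ox-...................-xx
  -65 ox-...................-xx
  -69 ox-...................-ox
  -73 ox-...................-xx
  -77 ox-...................-xx
  -81 ox-...................-xx
  -85 ox-...................-xx
  -89 ox-...................-xx
  -93 ox-...................-xx
  -97 ox-...................-xx
 -101 ox-...................-xx
 -105 ox-...................-xx
 -109 ox-...................-xx
 -113 ox-...................-xx
 -117 ox-...................-xx
 -121 oxx-.-...-...........--xx
 -125 oxx-------------------xxx
 -129 oxx------o------------xxx
 -133 oxx--ooo-o--o---------xxx
```

The tray holds exactly three nuts, the cup holds the other three, and the pan is empty. Now I set the scoop back on its mat.

```bash
python3 go.py -4.8 517,12.4,150 517,12.4,113 502,13.7,103 483,15.2,89 467,16.6,74
```

```text
t 31.98 pos [534.1 -63.6 267.1] psi -3.95 turn 0.85 j [-10. -11.  96.  -0.  94. -96.] w 15.8 gf 20.2 F [ 0.3  0.3 -0.4]
517,12.4,150 tool shift 23.4 74.3 117.1 rows>= 4
517,12.4,113 tool shift 0.0 0.0 37.0 rows>= 1
502,13.7,103 tool shift 15.1 0.0 10.0 rows>= 1
483,15.2,89 tool shift 19.1 -0.1 14.0 rows>= 1
467,16.6,74 tool shift 16.1 0.1 15.0 rows>= 1
```

move_arm([
  [0.178,6,19,25,0.85],
  [0.178,6,20,32,0],
  [0.178,6,20,32,0],
  [0.178,5.4,15.3,28,0],
  [0.178,0,0,20,0],
  [0.178,0,0,13,0],
  [0.178,0,0,0,0],
])

```text
t: 32.85
position: [516.7, 11.9, 115.8]
orientation: [[-0.996, 0.085, -0.001], [0.085, 0.996, -0.0], [0.001, -0.0, -1.0]]
contact_force: [0.2, -0.1, -1.0]
grip_width: 15.8
grip_force: 20.2
```

```bash
python3 go.py -4.8 517,12.4,113; python3 st.py; sed -i 's/print("phi",phi())/print("phi",phi(psi=-4.8),phi(psi=-4.8,z0=4),phi(psi=-4.8,z0=-4))/' phi.py; python3 phi.py
```

```text
t 32.85 pos [516.7  11.9 115.8] psi -4.86 turn -0.06 j [ -2. -10. 110.  -0.  80. -87.] w 15.8 gf 20.2 F [ 0.2 -0.1 -1. ]
517,12.4,113 tool shift -0.3 0.5 2.8 rows>= 1
32.85 [516.7  11.9 115.8] gf 20.2 F [ 0.2 -0.1 -1. ] M [-0.017 -0.006 -0.031]
phi [(26, 677), (28, 628), (24, 615), (30, 545)] [(26, 664), (24, 650), (28, 589), (30, 531)] [(28, 592), (30, 587), (26, 567), (32, 550)]
```

move_arm([
  [0.182,0,0.4,4,0],
  [0.185,2,0,4,0],
  [0.185,8,0,5,0],
  [0.185,8,0,5,0],
  [0.185,8,0,5.5,0],
  [0.185,8,0,6,0],
  [0.185,8,0,7,0],
])

```text
t: 33.88
position: [474.3, 16.6, 79.1]
orientation: [[-0.996, 0.084, 0.0], [0.084, 0.996, -0.0], [-0.0, 0.0, -1.0]]
contact_force: [1.2, -0.4, 0.3]
grip_width: 15.7
grip_force: 12.0
```

```bash
python3 st.py; python3 phi.py;python3 go.py -4.8 467.3,16.6,72.5
```

```text
33.88 [474.3  16.6  79.1] gf 12.0 F [ 1.2 -0.4  0.3] M [-0.084 -0.292  0.003]
phi [(4, 640), (6, 636), (2, 615), (8, 609)] [(4, 684), (6, 668), (2, 648), (8, 587)] [(10, 583), (8, 574), (6, 554), (4, 553)]
t 34.02 pos [474.2  16.6  79. ] psi -4.8 turn 0.0 j [ -1. -14. 117.   0.  78. -86.] w 15.6 gf 11.8 F [-0.9 -0.1 -1. ]
467.3,16.6,72.5 tool shift 6.9 -0.6 6.5 rows>= 1
```

move_arm([
  [0.185,3.5,0,3.3,0],
  [0.185,3.4,0,3,0],
  [0.185,0,0,0.5,0],
  [0.186,0,0,0,0],
])

```text
t: 34.52
position: [468.0, 17.1, 72.8]
orientation: [[-0.996, 0.084, -0.0], [0.084, 0.996, -0.0], [0.0, -0.0, -1.0]]
contact_force: [-0.9, 0.4, -0.5]
grip_width: 16.2
grip_force: 6.9
```

```bash
python3 st.py
cat > fit.py <<'E'
from tilt import *
import tilt
from phi import LN
from scipy.optimize import minimize
ims=[]
for n in("scene","top"):
    d=snap(n); g=cv2.GaussianBlur(cv2.cvtColor(d["color"],cv2.COLOR_RGB2GRAY).astype(np.float32),(0,0),1)
    ims.append((d,np.hypot(cv2.Sobel(g,5,1,0),cv2.Sobel(g,5,0,1))))
def cost(v):
    x,y,z,f,psi=v; sc=0; tcp=np.array([x,y,z])
    for d,G_ in ims:
        for a,b in LN:
            q=proj(d,pose(np.linspace(a,b,30),tcp,f,psi)).astype(np.float32)
            sc+=np.minimum(cv2.remap(G_,q[:,:1],q[:,1:],1),120).mean()
    return -sc
s=ctrl.observe(); best=None
for f0 in(-4,0,4,8):
    r=minimize(cost,[*s["position"],f0,-4.8],method="Nelder-Mead",options=dict(initial_simplex=np.array([*s["position"],f0,-4.8])+np.vstack([np.zeros(5),np.diag([4,4,3,4,2])])))
    o=pose([[0,0,0],[35,0,0],[-40,0,0]],r.x[:3],r.x[3],r.x[4]); print(f0,round(r.fun),r.x.round(1),"origin",o[0].round(1),"lip z",o[1,2].round(1),"heel z",o[2,2].round(1))
E
python3 fit.py
```

```text
34.52 [468.   17.1  72.8] gf 6.9 F [-0.9  0.4 -0.5] M [0.033 0.125 0.057]
-4 -773 [467.   22.3  77.5  -3.9  -5.3] origin [539.8  15.5  14.1] lip z 16.5 heel z 11.4
0 -775 [467.9  23.7  78.7  -3.6  -6.3] origin [540.2  15.8  14.9] lip z 17.1 heel z 12.4
4 -773 [466.7  21.4  77.6  -3.8  -4.9] origin [539.4  15.2  14. ] lip z 16.3 heel z 11.4
8 -776 [469.   23.7  79.7  -2.9  -6.1] origin [540.4  16.   15.1] lip z 16.9 heel z 13.1
```

move_arm([
  [0.186,0,0,1,0],
  [0.186,0,0,0,0],
])

```text
t: 34.88
position: [468.1, 17.2, 72.1]
orientation: [[-0.996, 0.084, 0.0], [0.084, 0.996, -0.0], [-0.0, 0.0, -1.0]]
contact_force: [-2.4, 0.2, 5.2]
grip_width: 15.9
grip_force: 7.3
```

```bash
python3 st.py;  python3 phi.py
python3 - <<'E'
from tilt import *
from asc import asc
d=snap("scene");tcp=ctrl.observe()["position"]
r=np.radians(-4.8);R=np.array([[np.cos(r),-np.sin(r)],[np.sin(r),np.cos(r)]])
for nm in("scene","top"):
  d=snap(nm)
  for f,z in((0,0),(5,0),(0,6),(-4,6)):
    q=proj(d,pose(list(N.values())+[[-38,0,2]],tcp+np.array([0,0,z]),f,-4.8))
    print(nm,f,z,{k:((ray(d,v,4)[:2]-[533.9,10.8])@R).round().astype(int).tolist() for k,v in zip(list(N)+["floorback"],q)})
for n in("scene","top"):print(n);asc([533.9,10.8],-4.8,[-80,66],[-54,54],4,3,n)
E
```

```text
34.88 [468.1  17.2  72.1] gf 7.3 F [-2.4  0.2  5.2] M [ 0.     0.436 -0.003]
phi [(0, 634), (2, 626), (-2, 610), (4, 608)] [(2, 682), (0, 682), (-2, 636), (4, 633)] [(6, 570), (4, 553), (8, 541), (2, 534)]
scene 0 0 {'lipL': [36, 21], 'lipR': [36, -21], 'bL': [-63, 18], 'bR': [-63, -51], 'sL': [-8, 18], 'sR': [-8, -51], 'floorback': [-38, 0]}
scene 5 0 {'lipL': [34, 26], 'lipR': [34, -16], 'bL': [-66, 19], 'bR': [-66, -50], 'sL': [-8, 22], 'sR': [-8, -47], 'floorback': [-44, 1]}
scene 0 6 {'lipL': [32, 18], 'lipR': [32, -24], 'bL': [-68, 14], 'bR': [-68, -55], 'sL': [-12, 14], 'sR': [-12, -55], 'floorback': [-43, -4]}
scene -4 6 {'lipL': [32, 14], 'lipR': [32, -29], 'bL': [-66, 13], 'bR': [-66, -56], 'sL': [-13, 11], 'sR': [-13, -59], 'floorback': [-39, -5]}
top 0 0 {'lipL': [36, 22], 'lipR': [36, -20], 'bL': [-35, 36], 'bR': [-35, -32], 'sL': [19, 36], 'sR': [19, -32], 'floorback': [-36, 1]}
top 5 0 {'lipL': [27, 21], 'lipR': [27, -20], 'bL': [-41, 36], 'bR': [-41, -32], 'sL': [13, 36], 'sR': [13, -32], 'floorback': [-44, 1]}
top 0 6 {'lipL': [38, 22], 'lipR': [38, -20], 'bL': [-35,
[... 3839 characters left out ...]
33 xxxxxxxxxxxxxxxxxxxxxxxxxxxxxxxxxxxxx
  -36 xxxxxxxxxxxxxxxxxxxxxxxxxxxxxxxxxxxxx
  -39 xxxxxxxxxxxxxxxxxxxxxxxxxxxxxxxxxxxxx
  -42 xxxxxxxxxxxxxxxxxxxxxxxxxxxxxxxxxxxxx
  -45 xxxxxxxxxxxxxxxxxxxxxxxxxxxxxxxxxxxxx
  -48 xxxxxxxxxxxxxxxxxxxxxxxxxxxxxxxxxxxxx
  -51 xxxxxxxxxxxxxxxxxxxxxxxxxxxxxxxxxxxxx
  -54 xxxxxxxxxxxxxxxxxxxxxxxxxxxxxxxxxxxxx
  -57 xxxxxxxxxxxxxxxxxxxxxxxxxxxxxxxxxxxxx
  -60 xxxxxxxxxxxxxxxxxxxxxxxxxxxxxxxxxxxxx
  -63 xxxxxxxxxxxxxxxxxxxxxxxxxxxxxxxxxxxxx
  -66 xxxxxxxxxxxxxxxxxxxxxxxxxxxxxxxxxxxxx
  -69 xxxxxxxxxxxxxxxxxxxxxxxxxxxxxxxxxxxxx
  -72 xxxxxxxxxxxxxxxxxxxxxxxxxxxxxxxxxxxxx
  -75 xxxxxxxxxxxxxxxxxxxxxxxxxxxxxxxxxxxxx
  -78 xxxxxxxxxxxxxxxxxxxxxxxxxxxxxxxxxxxxx
```

Run:
```python
import pickle,asc,h
S=pickle.load(open("s0.pkl","rb")); asc.snap=lambda n:S[n]
asc.asc([533.9,10.8],-4.8,[-69,60],[-54,54],4,3,"scene")
```

```text
60 ######oooo--------------oooo#########
   57 ###ooooooooo----------ooooooo#o######
   54 ##oooooooooooo------ooooooooooooo####
   51 ##oooooooo-oo-------ooooooooooooo####
   48 ##oo---oo-------------ooo------oo####
   45 ##ooo-----------------ooo----o-ooo###
   42 ##ooo-----------------ooo----ooooo###
   39 ##ooo-----------------------oooooo###
   36 ##ooo--------------------------ooo###
   33 #ooo-ooo-----------------------ooo###
   30 #ooo-oooo----...........---o---ooo###
   27 ##oo---oo---............----o--ooo###
   24 ##oo--------............----oo-ooo###
   21 ##oo-------...............--oooooo###
   18 ##oo--oo--................--oooooo###
   15 ##oooooo--...............---oo-ooo###
   12 ##oooooo--.....-..-----------o-ooo###
    9 ##oooooox--...---------------ooooo###
    6 ##oooooox--------------------xoooo###
    3 #oooooooxx------.-.----------xxooo###
    0 #oooooooxxx--......-..-.-----xxxxo###
   -3 #ooo-oooxxx---..........-----xxxxxo##
   -6 #ooo-oooxxxx--.........--.---xxxxxoo#
   -9 #ooo-oooxxxx--............---xxxxxxo#
  -12 #oooooooxxxx--............---xxxxxxo#
  -15 #oooo-ooxxxx-.............---xxxxxxo#
  -18 #oooo-ooxxxx--............---xxxxxxo#
  -21 #oooooooxxxx--.........-..---xxxxxxo#
  -24 #oooo-ooxxxx-----.-----------xxxxxxo#
  -27 #ooo-oooxxxx-----------------xxxxxxo#
  -30 #oo--oooxxxx---...-.---------xxxxxxo#
  -33 #oo--oooxxxx-----------------xxxxxxoo
  -36 #ooo--ooxxxx----------------xxxxxxxoo
  -39 #oooo-ooxxxxxxxxxxxxxxxxxxxxxxxxxxxo#
  -42 #oooo--ooxxxxxxxxxoooooxxxxxxxxxxxxoo
  -45 ##oooooooxxxxxxxxxo###ooxxxxxxxxxxxoo
  -48 ##ooooooooxxxxxxxxo####ooxxxxxxxxxxoo
  -51 ####oo#oooxxxxxxxxo####oooxxxxxxxxxoo
  -54 #########ooxxxxxxxxooooooooxxxxxxxxoo
  -57 ##########oxxxxxxxxooooooooxxxxxxxxoo
  -60 ###########oxxxxxxxoooooooooxxxxxxxoo
  -63 ###########ooooooooooooooooooooooooo#
  -66 ############oooo#ooooooooooooooooooo#
  -69 #####################oooooooo########
```

The scoop matches its starting view to within about 2 mm. I release and withdraw.

move_arm([
  [0.188,0,0,-0.5,0],
  [0.22,0,0,0,0],
  [0.4,0,0,0,0],
  [0.5,0,0,0,0],
  [0.5,0,0,-25,0],
  [0.5,0,0,-45,0],
  [0.5,0,0,-50,0],
  [0.5,30,0,-30,0],
])

```text
t: 36.28
position: [438.6, 19.6, 224.6]
orientation: [[-0.996, 0.084, 0.001], [0.084, 0.996, -0.0], [-0.001, 0.0, -1.0]]
contact_force: [0.1, -0.8, -0.4]
grip_width: 42.8
grip_force: 0.0
```

move_arm([
  [0.5,15,40,-20,0],
  [0.5,0,45,0,0],
  [0.5,0,45,0,0],
  [0.5,0,45,0,0],
  [0.5,0,45,0,0],
  [0.5,0,30,0,0],
  [0.5,0,0,0,0],
])

```text
t: 37.15
position: [443.9, 271.5, 241.8]
orientation: [[-0.997, 0.081, -0.001], [0.081, 0.997, -0.0], [0.001, -0.0, -1.0]]
contact_force: [0.2, -0.3, -0.1]
grip_width: 42.7
grip_force: 0.0
```

```bash
python3 st.py
python3 - <<'E'
from asc import asc
print("mat");asc([533.9,10.8],-4.8,[-69,60],[-54,54],4,4,"scene")
for n in("scene","top"):print("cup",n);asc([558,-261],-3.9,[-90,90],[-90,90],60,4,n)
import pickle,h,numpy as np,cv2
S=pickle.load(open("s0.pkl","rb"))
for n in("scene","top"):
    d=h.snap(n)["color"].astype(int); df=(np.abs(d-S[n]["color"]).sum(2)>90).astype(np.uint8)
    k,l,st,c=cv2.connectedComponentsWithStats(df)
    print(n,[(st[i].tolist(),h.ray(S[n],c[i],0)[:2].round().tolist()) for i in range(1,k) if st[i,4]>25])
E
```

```text
37.15 [443.9 271.5 241.8] gf 0.0 F [ 0.2 -0.3 -0.1] M [ 0.019  0.02  -0.016]
mat
   60 ############################
   56 ##oooooooooooooooooooooo####
   52 #oooooooooooooooooooooooo###
   48 #oo--------------o------o###
   44 #oo--------------o------o###
   40 #ooo-------------o-----ooo##
   36 #oo---------------------o###
   32 #oo--o------------------o###
   28 #oo------..........-----o###
   24 #oo------..........-----oo##
   20 #oo-----............----oo##
   16 #oo-----............----oo##
   12 #ooooo--............----o###
    8 #ooooo--............--o-oo##
    4 #ooooox-............--xooo##
    0 #oooooxx-...........--xxoo##
   -4 #oo-ooxxx-...........-xxxoo#
   -8 #oo-ooxxx-...........-xxxxo#
  -12 #oo-ooxxx-...........-xxxxoo
  -16 #oo--oxxx-...........-xxxxxo
  -20 #oo--oxxx-...........-xxxxxo
  -24 #oo--oxxx-...........-xxxxxo
  -28 #oo--oxxx-...........-xxxxxo
  -32 #oo-ooxxx-...........-xxxxoo
  -36 #oo-ooxxx-------------xxxxxo
  -40 #oo--oxxx------------xxxxxxo
  -44 #ooooooxxxxxxxoooxxxxxxxxxxo
  -48 #ooooooxxxxxxo###ooxxxxxxxoo
  -52 ######ooxxxxxxo##ooxxxxxxxoo
  -5
[... 5405 characters left out ...]
[508.0, -347.0]), ([200, 159, 9, 20, 81], [496.0, -274.0]), ([229, 232, 51, 44, 1269], [645.0, 10.0]), ([352, 271, 40, 47, 718], [586.0, 253.0]), ([237, 276, 13, 10, 54], [712.0, 33.0]), ([385, 276, 10, 12, 87], [530.0, 275.0])]
top [([238, 143, 47, 49, 1677], [692.0, 39.0]), ([0, 180, 177, 240, 15442], [355.0, 475.0]), ([160, 185, 20, 24, 227], [618.0, 259.0]), ([69, 191, 37, 54, 486], [575.0, 434.0]), ([375, 190, 53, 50, 1713], [573.0, -283.0]), ([0, 193, 41, 29, 380], [599.0, 608.0]), ([149, 210, 33, 17, 260], [575.0, 258.0]), ([153, 227, 9, 9, 61], [541.0, 280.0]), ([121, 256, 23, 19, 215], [465.0, 329.0]), ([0, 336, 43, 6, 148], [300.0, 585.0]), ([29, 406, 76, 12, 288], [148.0, 453.0])]
```

```bash
python3 -c "
from cell import workorder
print(workorder.sign_off())"
```

```text
the job is handed in; nothing more can be done
None
```

I handed the job in at about 37 s. The cup stands upright in the dish with three nutmegs, the other three are still in the tray, and the scoop is level on its mat within about 2 mm of its start. My last camera check showed no change at the bystanders. The judged result was not shown.

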